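Clear the choke bins and stack the empties

TASK

Lift each of the four closed parts bins to feel whether there is a choke in it, and tip a loaded one front-down low over the grey tray so that its choke rolls out through the door into the tray; do not tip a bin that is empty to begin with. Stack all four emptied and empty bins, upright and facing the same way, squarely on the bin that is screwed to the bench, so that they make one straight column, and leave the housing, the multimeter and the mouse where they are.

Things in the scene. Friction and masses are not known exactly. Their poses are not given: they have to be found in the camera images.
- bin_a: closed black parts bin, one of four alike: box 100 long (x) x 60 wide (y) x 54 mm high, 3 mm walls, flat roof. Holds nothing (100 to 140 g) or one choke that can roll inside (285 to 395 g in all). Origin: centre of its underside; z up; front at -x, facing roughly the robot at the start. A steel hinge strip along the roof's front edge and a white label on the door mark the front
- bin_a_front (a point): middle of the lower front edge of bin_a, 50 mm in front (-x) of its origin. The front is an opaque door 40 mm high, hinged at the roof, shut by its own weight, swinging freely outward when the bin is tipped front-down. Behind it is a 3 mm sill: a choke rolls out when the front is tipped down more than about 35 degrees (50 to 60 is sure)
- bin_b: closed black parts bin, one of four alike: box 100 long (x) x 60 wide (y) x 54 mm high, 3 mm walls, flat roof. Holds nothing (100 to 140 g) or one choke that can roll inside (285 to 395 g in all). Origin: centre of its underside; z up; front at -x, facing roughly the robot at the start. A steel hinge strip along the roof's front edge and a white label on the door mark the front
- bin_b_front (a point): middle of the lower front edge of bin_b, 50 mm in front (-x) of its origin. The front is an opaque door 40 mm high, hinged at the roof, shut by its own weight, swinging freely outward when the bin is tipped front-down. Behind it is a 3 mm sill: a choke rolls out when the front is tipped down more than about 35 degrees (50 to 60 is sure)
- bin_c: closed black parts bin, one of four alike: box 100 long (x) x 60 wide (y) x 54 mm high, 3 mm walls, flat roof. Holds nothing (100 to 140 g) or one choke that can roll inside (285 to 395 g in all). Origin: centre of its underside; z up; front at -x, facing roughly the robot at the start. A steel hinge strip along the roof's front edge and a white label on the door mark the front
- bin_c_front (a point): middle of the lower front edge of bin_c, 50 mm in front (-x) of its origin. The front is an opaque door 40 mm high, hinged at the roof, shut by its own weight, swinging freely outward when the bin is tipped front-down. Behind it is a 3 mm sill: a choke rolls out when the front is tipped down more than about 35 degrees (50 to 60 is sure)
- bin_d: closed black parts bin, one of four alike: box 100 long (x) x 60 wide (y) x 54 mm high, 3 mm walls, flat roof. Holds nothing (100 to 140 g) or one choke that can roll inside (285 to 395 g in all). Origin: centre of its underside; z up; front at -x, facing roughly the robot at the start. A steel hinge strip along the roof's front edge and a white label on the door mark the front
- bin_d_front (a point): middle of the lower front edge of bin_d, 50 mm in front (-x) of its origin. The front is an opaque door 40 mm high, hinged at the roof, shut by its own weight, swinging freely outward when the bin is tipped front-down. Behind it is a 3 mm sill: a choke rolls out when the front is tipped down more than about 35 degrees (50 to 60 is sure)
- choke_a: potted choke in an aluminium can, a smooth cylinder 36 mm in diameter and 50 mm long, 187 to 253 g; lies on its side across bin_a at the start, if there is one in it at all (absent in some starts). Origin: its middle; y along its axis
- choke_b: potted choke in an aluminium can, a smooth cylinder 36 mm in diameter and 50 mm long, 187 to 253 g; lies on its side across bin_b at the start, if there is one in it at all (absent in some starts). Origin: its middle; y along its axis
- choke_c: potted choke in an aluminium can, a smooth cylinder 36 mm in diameter and 50 mm long, 187 to 253 g; lies on its side across bin_c at the start, if there is one in it at all (absent in some starts). Origin: its middle; y along its axis
- choke_d: potted choke in an aluminium can, a smooth cylinder 36 mm in diameter and 50 mm long, 187 to 253 g; lies on its side across bin_d at the start, if there is one in it at all (absent in some starts). Origin: its middle; y along its axis
- base_bin: the foot of the column: a bin of the same shape and size (100 x 60 x 54 mm, door shut), standing apart from the four on the robot's right (y below 0) and screwed to the bench by a steel foot strip that shows 25 mm in front and behind. Origin: centre of its underside; x points to its back, front at -x, facing roughly the robot; its flat roof is 54 mm above the bench
- base_bin_front (a point): middle of the lower front edge of the base bin, 50 mm in front of its origin
- tray: open grey parts tray with a black rubber floor, 210 (x) x 160 (y) x 42 mm high, walls and floor 4 mm, 0.6 kg, loose on the bench. Origin: centre of its underside; z up
- housing: bystander: open grey instrument housing with a green circuit board, 85 x 120 x 38 mm. Origin: centre of its underside
- multimeter: bystander: black multimeter lying on its back, 85 x 175 x 46 mm, long along its y. Origin: centre of its underside
- mouse: bystander: black computer mouse, 110 (x) x 62 x 34 mm. Origin: centre of its underside
Things that resemble listed ones, but are neither listed nor needed, are in the scene too. What is shaped like the bin_d but purple is not meant.

How it is judged:
On the way:
1. every choke lies in the tray (x of choke_a in the frame of tray between -0.105 and 0.105 m and y of choke_a in the frame of tray between -0.08 and 0.08 m and z of choke_a in the frame of tray between 0 and 0.066 m and x of choke_b in the frame of tray between -0.105 and 0.105 m and y of choke_b in the frame of tray between -0.08 and 0.08 m and z of choke_b in the frame of tray between 0 and 0.066 m and x of choke_c in the frame of tray between -0.105 and 0.105 m and y of choke_c in the frame of tray between -0.08 and 0.08 m and z of choke_c in the frame of tray between 0 and 0.066 m and x of choke_d in the frame of tray between -0.105 and 0.105 m and y of choke_d in the frame of tray between -0.08 and 0.08 m and z of choke_d in the frame of tray between 0 and 0.066 m), for 0.2 s.
At the end, for the whole second after the job is handed in: Every choke lies at rest in the tray. All four bins stand at rest, upright (within 4.5 degrees), in one column on the base bin, any order: each origin within 10 mm of the base bin's seen from above, and each front-edge middle within 14 mm of the base bin's (fronts alike). The tray stands flat (all of step 1 and linear speed of each of choke_a, choke_b, choke_c, choke_d below 0.05 m/s and horizontal distance between each of bin_a, bin_b, bin_c, bin_d and base_bin below 0.01 m and horizontal distance between each of bin_a_front, bin_b_front, bin_c_front, bin_d_front and base_bin_front below 0.014 m and angle between each of bin_a, bin_b, bin_c, bin_d's own z axis and vertical below 0.08 rad and height (world z) of each of bin_a, bin_b, bin_c, bin_d above 0.045 m and linear speed of each of bin_a, bin_b, bin_c, bin_d below 0.03 m/s and angle between tray's own z axis and vertical below 0.06 rad); the robot touches nothing.
It fails at once if a bin that was empty from the start is tipped (more than 40 degrees) ((angle between bin_a's own z axis and vertical above 0.7 rad and height (world z) of choke_a below -5 m) or (angle between bin_b's own z axis and vertical above 0.7 rad and height (world z) of choke_b below -5 m) or (angle between bin_c's own z axis and vertical above 0.7 rad and height (world z) of choke_c below -5 m) or (angle between bin_d's own z axis and vertical above 0.7 rad and height (world z) of choke_d below -5 m)).
It fails at once if the housing, the multimeter or the mouse is pushed aside (more than 30 mm) (distance of any of housing, multimeter, mouse from where it was at the start of the episode above 0.03 m).
It fails at once if a choke is thrown or dropped from a height (faster than 2 m/s) (linear speed of any of choke_a, choke_b, choke_c, choke_d above 2 m/s).
Of choke_a, choke_b, choke_c, choke_d only 2 to 3 are there at a start; the rules pass over those that are not, and their reading is None.
At some moment in a run one of tray may be knocked a few centimetres aside while the robot is not near it.
It also fails if it takes over 208 s, if anything falls off the work surface, if the arm or the gripper's body presses on something with over 40 N, if the wrist force passes 120 N, or if a joint passes its speed limit or range.

ROBOT

A 6-joint arm with a two-finger parallel gripper is mounted at the origin on the work surface. World frame = base frame: x ahead of the robot, y to its left, z up, the work surface at z = 0. Lengths are in m, angles in rad, forces in N, time in s.
With the tool pointing down it reaches from about 0.425 to 0.95 m from the base axis. Payload 3.5 kg.
Tool frame: the origin (TCP) lies midway between the tips of the shut fingers; the grasp point (between the pads) lies ctrl.hold_point_z behind it (ctrl.hold_point_z is the distance from the TCP to the grasp point, in m); z points along the fingers, x is the direction in which the jaws open and shut, and the axes are right-handed (so a half turn about z gives the same grasp; the last joint's range is limited). The gripper opens to 85 mm and grips with 20 to 120 N. Pads are 22 mm wide; open, the fingers measure 114 mm over their backs; the gripper's body (76 mm by 85 mm) begins 54 mm behind the grasp point. The pads swing forward as they close: fully open they stand 13 mm farther back than shut.
Start: joints at [1.035, 0.286, 1.577, -0, 1.279, -0.15], TCP at [0.254, 0.625, 0.231] pointing down, gripper open.
Joint ranges: [-2.77, 2.77], [-0.9, 2.22], [0.21, 2.48], [-1.53, 4.67], [0.24, 2.81], [-2.84, 2.84]. Speed limits (rad/s): [2.79, 2.79, 3.14, 3.14, 3.14, 3.14].

INTERFACE

Orientations are given as a unit quaternion [x, y, z, w].
In Python, from plant import ctrl gives the robot as it stands.
- The arm moves only by the tool step_arm, never from a script. Its arguments are lists of equal length, an entry for each row: "gripper": the gripper's target within -1 to 1 (shut at 1, half-way at 0, fully open at -1); "linear": the shift along the tool's x, y, z in m, a list of three; "delta_rot": the turn, a rotation vector about the tool's x, y, z in degrees, a list of three. A call has 1 to 20 rows; each row is the pose to reach, as a shift and turn from the pose commanded when the call began, along the tool's axes at that moment; what a row does not reach only later rows make up. A row lasts 1/8 s, in which the tool goes at most 62.5 mm and 10.7 degrees, less where a joint would pass 70% of its speed; a pose out of reach is approached as far as the arm can. A call with a gripper value outside its range is refused whole. The fingers move at their own pace and stop on an object; "grip_force" is the grip in N (left out, the last holds). Time passes only in rows, so rows that repeat a pose let the fingers close. It gives the time, the measured TCP pose, the force and the opening at its end, in the units of the state.
- ctrl.get_state(): the state, without advancing time (a new reading comes with each control period).
- ctrl.read_camera(name): name is "side" or "top" or "wrist"; returns a dict with "frame" (420x560x3 uint8, red, green, blue), "fx", "fy", "cx", "cy" (pixels), "view" (4x4, takes a point from world to camera coordinates). Camera axes: x right, y down, z forward; pixel columns grow to the right and rows downward; lengths in m; the calibration is good to about 2 mm. A picture is of the moment at which its call begins. There is no depth.
- ctrl.sign_off(): hands the job in, once; it reports no verdict.
The state is a dict: "time": time; "qpos": joint angles; "dq": joint speeds; "joint_efforts": joint torques, N m; "eef_pos": TCP position; "tcp_rot": TCP orientation; "contact_force": force on the tool from outside, world axes, zero at the start; "wrist_torque": the same for the moment, N m; "opening": opening from 0.0 (shut) to 1.0 (fully open).
Only numpy, scipy, OpenCV 4.12 (cv2) and the standard library are available. Lean on these libraries where they do the work, as an engineer would, in place of code of your own. Each camera call takes 0.05 s, during which the arm holds its last target. There are 200 camera calls.

## Working session

There is one attempt and no reset: what is moved stays moved. The work goes in short steps, Python scripts to look and compute and a tool call to move; the robot and the scene stay as the last step left them, time stands still between calls to the robot, and variables do not carry over. Pictures are saved under pics/ and viewed, on a budget of 14 in all, crops included, one or two more only if the job needs it, and the job is handed in when it is done.

Besides the shell and the picture viewer there is one more tool, called after ">>>" by a JSON object that holds its "api" and its "payload". step_arm: Moves the arm, as the interface text tells. Its arguments: {"type":"object","properties":{"gripper":{"type":"array"},"linear":{"type":"array"},"delta_rot":{"type":"array"},"grip_force":{"type":"number"}},"required":["gripper","linear","delta_rot"]}

```bash
mkdir -p pics && ls
python3 - <<'E'
from plant import ctrl
import cv2,numpy as np
s=ctrl.get_state();print(s,ctrl.hold_point_z)
for n in("top","side"):
    c=ctrl.read_camera(n);cv2.imwrite(f"pics/{n}0.png",c["frame"][:,:,::-1])
    print(n,c["fx"],c["fy"],c["cx"],c["cy"],np.round(c["view"],4).tolist())
E
```

```text
pics
{'time': 0.0, 'qpos': array([ 1.03499236e+00,  2.87222038e-01,  1.57819557e+00, -1.16980674e-05,
        1.27857270e+00, -1.50004979e-01]), 'dq': array([ 0.00115032,  0.0008757 , -0.00228895, -0.00106999, -0.00062338,
       -0.000847  ]), 'joint_efforts': array([-3.63768131e-04, -4.05972505e+01, -2.92626518e+01, -7.78318372e-05,
        5.69152005e-03, -3.32128378e-07]), 'eef_pos': array([0.25364013, 0.62482177, 0.22989952]), 'tcp_rot': array([ 8.29546382e-01,  5.58436534e-01, -1.08096730e-03,  5.18391050e-04]), 'contact_force': array([0.30259584, 0.63262273, 0.78198366]), 'wrist_torque': array([ 0.00842567,  0.01620112, -0.01425867]), 'opening': 1.0012949808835148} 0.0187
top 483.8865400219355 483.8865400219355 280.508527611784 211.02948071657696 [[0.0084, -0.9999, -0.0071, 0.0644], [-0.9808, -0.0068, -0.1949, 0.6163], [0.1948, 0.0086, -0.9808, 1.218], [0.0, 0.0, 0.0, 1.0]]
side 465.64228913757904 465.64228913757904 287.0651249290788 209.26301884325412 [[0.9215, -0.388, 0.0181, -0.5038], [-0.282, -0.7004, -0.6557, 0.2603], [0.2671, 0.5991, -0.7548, 1.0852], [0.0, 0.0, 0.0, 1.0]]
```

View pics/top0.png

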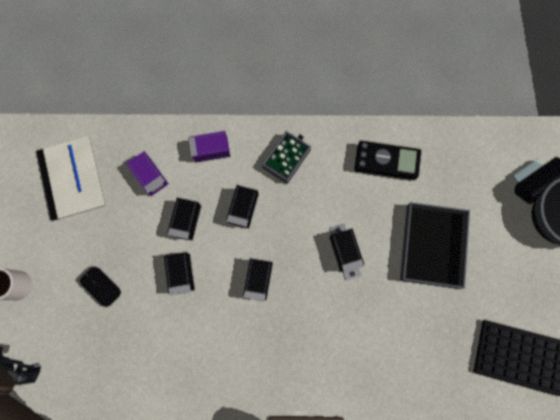

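View pics/side0.png

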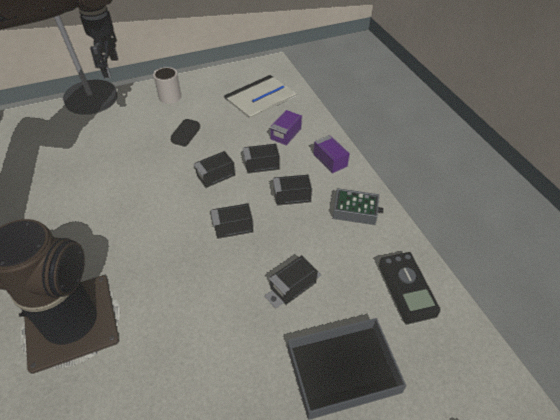

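Run:
```python
import cv2
a=cv2.imread("pics/top0.png")[185:305,150:380]
a=cv2.convertScaleAbs(cv2.resize(a,None,fx=3.4,fy=3.4,interpolation=cv2.INTER_CUBIC),alpha=1.6,beta=20)
cv2.imwrite("pics/crop1.png",a)
```

```text
(no output)
```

View pics/crop1.png

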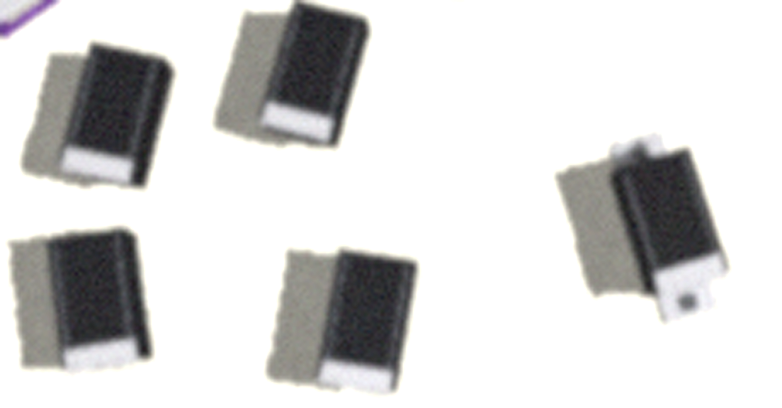

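```bash
cat > h.py <<'E'
from plant import ctrl
import cv2,numpy as np
from scipy.spatial.transform import Rotation as R
def cast(c,uv,z):
    uv=np.atleast_2d(uv).astype(float);V=np.array(c["view"]);Rm=V[:3,:3];C=-Rm.T@V[:3,3]
    d=np.c_[(uv[:,0]-c["cx"])/c["fx"],(uv[:,1]-c["cy"])/c["fy"],np.ones(len(uv))]@Rm
    return C+d*((z-C[2])/d[:,2])[:,None]
def proj(c,P):
    P=np.atleast_2d(P);V=np.array(c["view"]);q=P@V[:3,:3].T+V[:3,3]
    return np.c_[q[:,0]/q[:,2]*c["fx"]+c["cx"],q[:,1]/q[:,2]*c["fy"]+c["cy"]]
def goal(pos,psi,tilt=0,s=None):
    """tool step to: TCP at pos, gripping a bin of yaw psi deg, front-down tilt deg"""
    s=s or ctrl.get_state();R0=R.from_quat(s["tcp_rot"])
    a=np.radians(psi+90);x=np.array([np.cos(a),np.sin(a),0]);z=np.array([0,0,-1.])
    R1=R.from_matrix(np.c_[x,np.cross(z,x),z])
    R1=R.from_rotvec(-x*np.radians(tilt))*R1
    print("lin",np.round(R0.inv().apply(np.array(pos)-s["eef_pos"]),4).tolist(),"rot",np.round((R0.inv()*R1).as_rotvec(degrees=True),2).tolist())
def st():
    s=ctrl.get_state();x=R.from_quat(s["tcp_rot"]).apply([1,0,0]);z=R.from_quat(s["tcp_rot"]).apply([0,0,1])
    print("t",s["time"],"pos",np.round(s["eef_pos"],4),"psi",round(np.degrees(np.arctan2(x[1],x[0]))-90,2),"z",np.round(z,3),"F",np.round(s["contact_force"],2),"op",round(s["opening"],3));return s
E
python3 - <<'E'
from h import *
c=ctrl.read_camera("top")
f=lambda p:np.array(p)/3.4+[150,185]
for n,bl,br,e0,e1 in [(1,(93,45),(160,57),(93,45),(66,150)),(2,(298,3),(355,17),(298,3),(268,103)),(3,(50,240),(122,230),(50,240),(65,345)),(4,(340,250),(413,262),(340,250),(325,362)),("base",(628,165),(690,150),(690,150),(722,255))]:
    p=cast(c,[f(q) for q in(bl,br,e0,e1)],.054)[:,:2]
    d=p[2]-p[3];psi=np.arctan2(d[1],d[0]);u=np.array([np.cos(psi),np.sin(psi)])
    print(n,"ctr",np.round((p[0]+p[1])/2-.05*u,4),"psi",np.degrees(psi).round(1),"w",np.linalg.norm(p[0]-p[1]).round(4))
g=[(406,204),(469,208),(464,287),(403,279)]
print(cast(c,g,.042).round(3).tolist())
w=ctrl.read_camera("wrist");cv2.imwrite("pics/w0.png",w["frame"][:,:,::-1])
s=st();V=np.array(w["view"]);C=-V[:3,:3].T@V[:3,3]
r=R.from_quat(s["tcp_rot"]);print(w["fx"],"cam in tool",r.inv().apply(C-s["eef_pos"]).round(4),"axes in tool",(V[:3,:3]@r.as_matrix()).round(3).tolist())
goal([.55,.2,.25],0)
E
```

```text
1 ctr [0.5965 0.3287] psi -11.4 w 0.054
2 ctr [0.6314 0.1751] psi -14.9 w 0.0466
3 ctr [0.4514 0.3337] psi 11.2 w 0.0557
4 ctr [0.4363 0.1253] psi -6.5 w 0.0568
base ctr [ 0.5158 -0.1115] psi 15.7 w 0.0497
[[0.641, -0.268, 0.042], [0.631, -0.435, 0.042], [0.422, -0.408, 0.042], [0.441, -0.251, 0.042]]
t 0.2 pos [0.2538 0.625  0.2305] psi -22.1 z [-0.001 -0.001 -1.   ] F [ 0.14 -0.46 -0.58] op 1.002
291.812712904995 cam in tool [-0.     -0.0697 -0.1433] axes in tool [[1.0, 0.0, 0.001], [-0.0, 0.962, -0.272], [-0.001, 0.272, 0.962]]
lin [-0.2824, 0.4344, -0.0192] rot [-0.03, 0.08, -22.1]
```

```bash
python3 -c "
from h import *
goal([.43,.33,.2],11)"
```

```text
lin [-0.207, 0.2743, 0.0307] rot [-0.04, 0.08, -33.1]
```

>>> {"api": "step_arm", "payload": {"gripper": [-1,-1,-1,-1,-1,-1,-1,-1,-1,-1], "linear": [[-0.207,0.274,0.03],[-0.207,0.274,0.03],[-0.207,0.274,0.03],[-0.207,0.274,0.03],[-0.207,0.274,0.03],[-0.207,0.274,0.03],[-0.207,0.274,0.03],[-0.207,0.274,0.03],[-0.207,0.274,0.03],[-0.207,0.274,0.03]], "delta_rot": [[0,0,-33],[0,0,-33],[0,0,-33],[0,0,-33],[0,0,-33],[0,0,-33],[0,0,-33],[0,0,-33],[0,0,-33],[0,0,-33]], "grip_force": 70}}

```text
time: 1.45
eef_pos: [0.4294, 0.3314, 0.2014]
tcp_rot: [0.636, 0.772, 0.0, -0.0]
contact_force: [0.5, 0.3, -0.3]
opening: 0.999
```

Run:
```python
from h import *
st()
c=ctrl.read_camera("wrist");cv2.imwrite("pics/w1.png",c["frame"][:,:,::-1])
np.save("w1.npy",c,allow_pickle=True)
```

```text
t 1.45 pos [0.4294 0.3314 0.2014] psi 11.0 z [-0.  0. -1.] F [ 0.49  0.27 -0.34] op 0.999
```

View pics/w1.png

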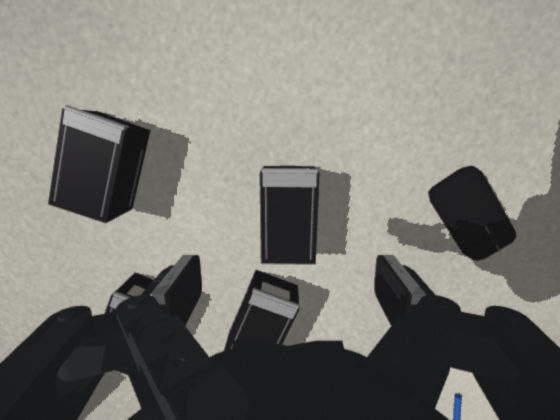

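```bash
cat >> h.py <<'E'
def roof(c,cs,z=.054):
    """cs: roof corner pixels FL,FR,BR,BL (as seen; order front pair, back pair)"""
    p=cast(c,cs,z)[:,:2];f=(p[0]+p[1])/2;b=(p[2]+p[3])/2;d=b-f
    psi=np.degrees(np.arctan2(d[1],d[0]));print("ctr",((f+b)/2).round(4),"psi",psi.round(2),"L",np.linalg.norm(d).round(4),"W",np.linalg.norm(p[0]-p[1]).round(4),np.linalg.norm(p[2]-p[3]).round(4));return (f+b)/2,psi
E
python3 - <<'E'
from h import *
c=np.load("w1.npy",allow_pickle=True).item()
roof(c,[(261,168),(319,168),(315.5,263.5),(262,263.5)])
roof(c,[(65,107),(128,124),(105,222),(49,204)])
a=c["frame"][90:280,40:340,::-1]
a=cv2.convertScaleAbs(cv2.resize(a,None,fx=2.6,fy=2.6,interpolation=cv2.INTER_CUBIC),alpha=1.6,beta=20)
cv2.imwrite("pics/w1c.png",a)
E
```

```text
ctr [0.4519 0.3379] psi 10.35 L 0.1046 W 0.0578 0.0586
ctr [0.4376 0.1293] psi -10.21 L 0.1038 W 0.0592 0.0579
```

View pics/w1c.png

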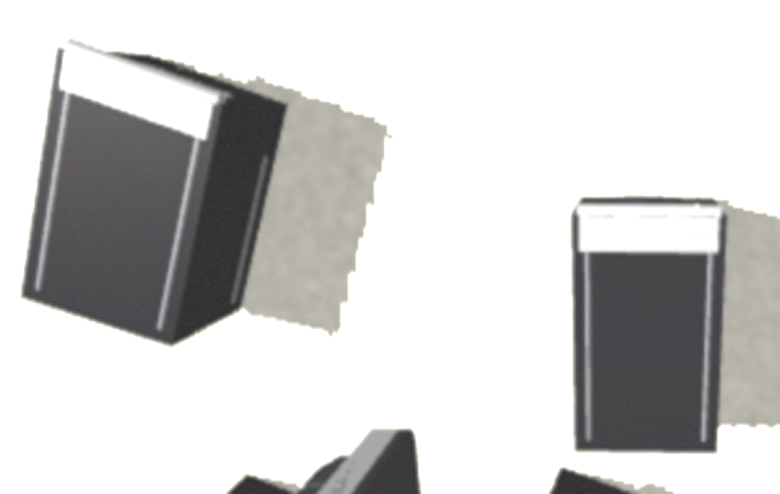

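```bash
python3 -c "
from h import *
goal([.454,.338,.012],10.4)"
```

```text
lin [0.0019, 0.0254, 0.1894] rot [0.0, -0.0, 0.59]
```

>>> {"api": "step_arm", "payload": {"gripper": [-1,-1,-1,-1,-1,-1,-1,1,1,1,1,1,1,1,1,1,1,1,1,1], "linear": [[0.002,0.025,0.04],[0.002,0.025,0.08],[0.002,0.025,0.12],[0.002,0.025,0.15],[0.002,0.025,0.18],[0.002,0.025,0.189],[0.002,0.025,0.189],[0.002,0.025,0.189],[0.002,0.025,0.189],[0.002,0.025,0.189],[0.002,0.025,0.189],[0.002,0.025,0.189],[0.002,0.025,0.189],[0.002,0.025,0.17],[0.002,0.025,0.14],[0.002,0.025,0.11],[0.002,0.025,0.1],[0.002,0.025,0.1],[0.002,0.025,0.1],[0.002,0.025,0.1]], "delta_rot": [[0,0,0.6],[0,0,0.6],[0,0,0.6],[0,0,0.6],[0,0,0.6],[0,0,0.6],[0,0,0.6],[0,0,0.6],[0,0,0.6],[0,0,0.6],[0,0,0.6],[0,0,0.6],[0,0,0.6],[0,0,0.6],[0,0,0.6],[0,0,0.6],[0,0,0.6],[0,0,0.6],[0,0,0.6],[0,0,0.6]]}}

```text
time: 4.0
eef_pos: [0.4531, 0.3367, 0.0997]
tcp_rot: [0.641, 0.768, -0.001, -0.001]
contact_force: [0.6, 0.6, -3.9]
opening: 0.693
```

Run:
```python
from h import *
for i in range(4): s=st();c=ctrl.read_camera("wrist")
print(s["wrist_torque"])
cv2.imwrite("pics/w2.png",c["frame"][:,:,::-1])
goal([.46,-.10,.2],13)
```

```text
t 4.0 pos [0.4531 0.3367 0.0997] psi 10.29 z [-0.003 -0.001 -1.   ] F [ 0.58  0.6  -3.85] op 0.693
t 4.05 pos [0.4533 0.3368 0.1   ] psi 10.29 z [-0.002 -0.001 -1.   ] F [-1.26  0.33 -2.7 ] op 0.693
t 4.1 pos [0.4535 0.3369 0.1002] psi 10.29 z [-0.002 -0.001 -1.   ] F [-0.02 -0.51 -3.02] op 0.692
t 4.15 pos [0.4537 0.337  0.1005] psi 10.29 z [-0.001 -0.001 -1.   ] F [ 0.4   0.58 -3.4 ] op 0.69
[-0.01559006 -0.04748594 -0.01709529]
lin [-0.4311, -0.0721, -0.0991] rot [-0.06, 0.02, -2.71]
```

```bash
python3 -c "
from h import *
goal([.60,-.10,.24],15)"
```

```text
lin [-0.4562, 0.0656, -0.1392] rot [-0.06, 0.02, -4.71]
```

>>> {"api": "step_arm", "payload": {"gripper": [1,1,1,1,1,1,1,1,1,1,1,1,1], "linear": [[0,0,-0.05],[-0.03,0.005,-0.1],[-0.08,0.01,-0.14],[-0.13,0.02,-0.14],[-0.18,0.03,-0.14],[-0.23,0.035,-0.14],[-0.28,0.04,-0.14],[-0.33,0.05,-0.14],[-0.38,0.055,-0.14],[-0.42,0.06,-0.14],[-0.456,0.066,-0.14],[-0.456,0.066,-0.14],[-0.456,0.066,-0.14]], "delta_rot": [[0,0,0],[0,0,-1],[0,0,-2],[0,0,-3],[0,0,-4.6],[0,0,-4.6],[0,0,-4.6],[0,0,-4.6],[0,0,-4.6],[0,0,-4.6],[0,0,-4.6],[0,0,-4.6],[0,0,-4.6]]}}

```text
time: 5.82
eef_pos: [0.6002, -0.0993, 0.2408]
tcp_rot: [0.61, 0.793, 0.0, -0.001]
contact_force: [1.1, 0.3, -3.5]
opening: 0.695
```

Run:
```python
from h import *
st()
c=ctrl.read_camera("wrist");np.save("w3.npy",c,allow_pickle=True)
a=c["frame"][:,:,::-1]
a=cv2.convertScaleAbs(cv2.resize(a,None,fx=1.42,fy=1.42,interpolation=cv2.INTER_CUBIC),alpha=1.5,beta=15)
cv2.imwrite("pics/w3.png",a)
```

```text
t 5.825 pos [ 0.6002 -0.0993  0.2408] psi 14.88 z [-0.001  0.001 -1.   ] F [ 1.07  0.27 -3.5 ] op 0.695
```

View pics/w3.png

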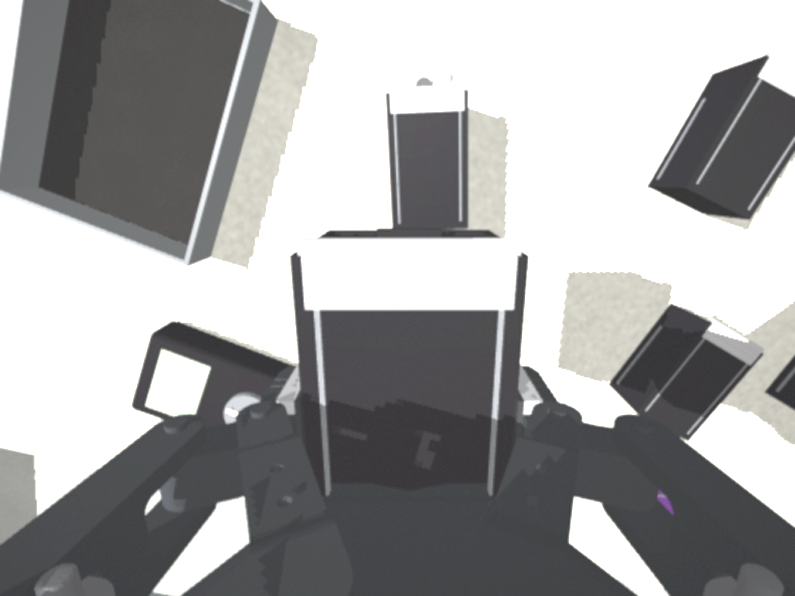

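Run:
```python
from h import *
c=np.load("w3.npy",allow_pickle=True).item()
f=lambda l:[np.array(p)/1.42 for p in l]
roof(c,f([(388,90),(466,90),(467,228.5),(394,229.5)]))
print("held front at roof z", cast(c,f([(294,252),(526,252)]),.2828).round(4), "back",cast(c,f([(327,493),(490,493)]),.2828).round(4))
goal([.59,-.34,.2],-6)
r=cv2.cvtColor(c["frame"],cv2.COLOR_RGB2GRAY)
print(r[50:80,300]);
```

```text
ctr [ 0.5174 -0.1047] psi 17.13 L 0.1005 W 0.0567 0.0579
held front at roof z [[ 0.5571 -0.1397  0.2828]
 [ 0.5424 -0.0842  0.2828]] back [[ 0.6252 -0.1171  0.2828]
 [ 0.6129 -0.0707  0.2828]]
lin [-0.2304, -0.0719, 0.0407] rot [-0.05, -0.05, 20.93]
[211 205 205 200 172 117 104 103 104 108 145 189 203 204 200 206 206 207
 208 209 209 206 205 207 209 209 209 205 176 102]
```

>>> {"api": "step_arm", "payload": {"gripper": [1,1,1,1,1,1,1,1], "linear": [[-0.06,-0.02,0.01],[-0.12,-0.04,0.02],[-0.18,-0.06,0.03],[-0.23,-0.072,0.04],[-0.23,-0.072,0.04],[-0.23,-0.072,0.04],[-0.23,-0.072,0.04],[-0.23,-0.072,0.04]], "delta_rot": [[0,0,7],[0,0,14],[0,0,21],[0,0,21],[0,0,21],[0,0,21],[0,0,21],[0,0,21]]}}

```text
time: 6.88
eef_pos: [0.5906, -0.339, 0.202]
tcp_rot: [0.743, 0.669, 0.0, 0.0]
contact_force: [-0.8, 0.1, -3.9]
opening: 0.699
```

Run:
```python
from h import *
c=np.load("w3.npy",allow_pickle=True).item()
print(cast(c,np.array([(187,262),(0,188)])/1.42,.042).round(3))
st()
goal([.59,-.34,.115],-6,55)
t=ctrl.read_camera("top");cv2.imwrite("pics/top1.png",t["frame"][:,:,::-1])
```

```text
[[ 0.646 -0.279  0.042]
 [ 0.623 -0.43   0.042]]
t 6.875 pos [ 0.5906 -0.339   0.202 ] psi -5.99 z [ 0.001 -0.    -1.   ] F [-0.8   0.12 -3.9 ] op 0.699
lin [-0.0011, -0.0006, 0.087] rot [-54.96, 0.01, 0.02]
```

View pics/top1.png

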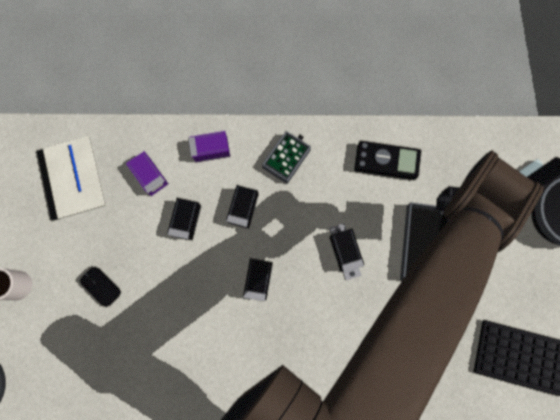

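>>> {"api": "step_arm", "payload": {"gripper": [1,1,1,1,1,1,1,1,1,1,1,1,1,1,1,1,1,1], "linear": [[0,0,0.04],[0,0,0.08],[0,0,0.09],[0,0,0.09],[0,0,0.09],[0,0,0.09],[0,0,0.09],[0,0,0.09],[0,0,0.09],[0,0,0.09],[0,0,0.09],[0,0,0.09],[0,0,0.09],[0,0,0.09],[0,0,0.09],[0,0,0.09],[0,0,0.09],[0,0,0.09]], "delta_rot": [[0,0,0],[0,0,0],[0,0,0],[-7,0,0],[-14,0,0],[-21,0,0],[-28,0,0],[-35,0,0],[-42,0,0],[-49,0,0],[-55,0,0],[-55,0,0],[-55,0,0],[-55,0,0],[-55,0,0],[-55,0,0],[-55,0,0],[-55,0,0]]}}

```text
time: 9.18
eef_pos: [0.6393, -0.2914, 0.2234]
tcp_rot: [0.699, 0.587, 0.267, 0.31]
contact_force: [-0.2, 0.2, -2.2]
opening: 0.694
```

Run:
```python
from h import *
st()
t=ctrl.read_camera("side");cv2.imwrite("pics/side1.png",t["frame"][:,:,::-1]);st()
```

```text
t 9.175 pos [ 0.6393 -0.2914  0.2234] psi -9.73 z [ 0.737 -0.12  -0.666] F [-0.16  0.18 -2.19] op 0.694
t 9.225 pos [ 0.6394 -0.2914  0.2235] psi -9.73 z [ 0.737 -0.12  -0.665] F [ 0.62 -0.48 -0.16] op 0.695
```

View pics/side1.png

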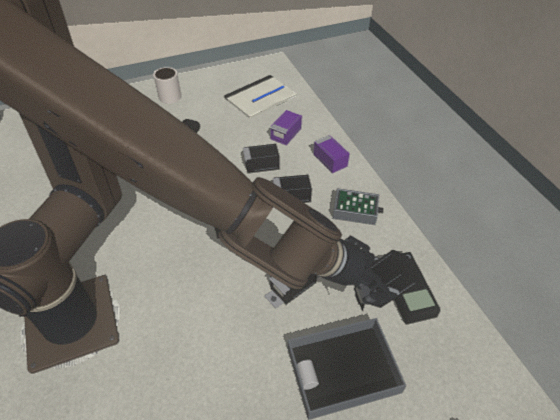

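Run:
```python
from h import *
s=ctrl.get_state();print(s["qpos"].round(3))
goal([.59,-.34,.2],-6);goal([.6,-.3,.24],0)
```

```text
[-0.714  0.053  2.019  0.954  0.501 -2.838]
lin [-0.0565, -0.0441, -0.0149] rot [48.29, 1.06, -3.73]
lin [-0.015, -0.0125, -0.0389] rot [48.21, 3.59, -9.37]
```

Run:
```python
from h import *
t=ctrl.read_camera("side");print("choke",cast(t,[(308,375)],.03).round(3))
goal([.62,-.33,.125],-24,48)
```

```text
choke [[ 0.452 -0.337  0.03 ]]
lin [-0.0422, -0.0816, 0.0559] rot [0.22, -10.99, 9.12]
```

>>> {"api": "step_arm", "payload": {"gripper": [1,1,1,1,1,1,1], "linear": [[-0.01,-0.02,0.014],[-0.02,-0.04,0.028],[-0.03,-0.06,0.042],[-0.042,-0.082,0.056],[-0.042,-0.082,0.056],[-0.042,-0.082,0.056],[-0.042,-0.082,0.056]], "delta_rot": [[0,-3,2],[0,-6,5],[0,-9,7],[0,-11,9],[0,-11,9],[0,-11,9],[0,-11,9]]}}

```text
time: 10.15
eef_pos: [0.6229, -0.3306, 0.1394]
tcp_rot: [0.77, 0.499, 0.217, 0.333]
contact_force: [-0.2, 0.7, -0.7]
opening: 0.689
```

Run:
```python
from h import *
s=st();print(s["qpos"].round(3))
goal([.60,-.33,.24],-6)
```

```text
t 10.15 pos [ 0.6229 -0.3306  0.1394] psi -24.04 z [ 0.667 -0.296 -0.683] F [-0.22  0.71 -0.72] op 0.689
[-0.706  0.169  2.062  1.082  0.238 -2.838]
lin [-0.0085, 0.059, -0.0842] rot [46.52, 7.28, -17.06]
```

>>> {"api": "step_arm", "payload": {"gripper": [1,1,1,1,1,1,1,1,1,1,1,1], "linear": [[-0.002,0.02,-0.03],[-0.004,0.04,-0.06],[-0.008,0.059,-0.084],[-0.008,0.059,-0.084],[-0.008,0.059,-0.084],[-0.008,0.059,-0.084],[-0.008,0.059,-0.084],[-0.008,0.059,-0.084],[-0.008,0.059,-0.084],[-0.008,0.059,-0.084],[-0.008,0.059,-0.084],[-0.008,0.059,-0.084]], "delta_rot": [[7,1,-2.5],[14,2,-5],[21,3,-8],[28,4,-10],[35,5.5,-13],[42,6.5,-15.5],[46.5,7.3,-17],[46.5,7.3,-17],[46.5,7.3,-17],[46.5,7.3,-17],[46.5,7.3,-17],[46.5,7.3,-17]]}}

```text
time: 11.65
eef_pos: [0.5998, -0.3291, 0.2385]
tcp_rot: [0.743, 0.669, 0.0, -0.001]
contact_force: [-0.3, -0.3, -1.7]
opening: 0.694
```

Run:
```python
from h import *
s=st();print(s["qpos"].round(3))
goal([.60,-.08,.24],16.5)
```

```text
t 11.65 pos [ 0.5998 -0.3291  0.2385] psi -6.05 z [-0.001  0.002 -1.   ] F [-0.32 -0.29 -1.73] op 0.694
[-6.500e-01  3.020e-01  1.544e+00  1.000e-03  1.297e+00 -2.116e+00]
lin [0.2477, -0.026, -0.001] rot [-0.04, -0.12, -22.55]
```

>>> {"api": "step_arm", "payload": {"gripper": [1,1,1,1,1,1,1,1], "linear": [[0.06,-0.006,0],[0.12,-0.012,0],[0.18,-0.02,0],[0.23,-0.026,0],[0.248,-0.026,0],[0.248,-0.026,0],[0.248,-0.026,0],[0.248,-0.026,0]], "delta_rot": [[0,0,-7],[0,0,-14],[0,0,-22.5],[0,0,-22.5],[0,0,-22.5],[0,0,-22.5],[0,0,-22.5],[0,0,-22.5]]}}

```text
time: 12.65
eef_pos: [0.6003, -0.0814, 0.2388]
tcp_rot: [0.599, 0.8, 0.0, -0.001]
contact_force: [-0.5, -0.6, -0.4]
opening: 0.692
```

Run:
```python
from h import *
s=st()
c=ctrl.read_camera("wrist");np.save("w4.npy",c,allow_pickle=True)
a=c["frame"][30:370,150:430,::-1]
a=cv2.convertScaleAbs(cv2.resize(a,None,fx=1.75,fy=1.75,interpolation=cv2.INTER_CUBIC),alpha=1.1,beta=5)
cv2.imwrite("pics/w4.png",a)
goal([.517,-.105,.10],16.5)
```

```text
t 12.65 pos [ 0.6003 -0.0814  0.2388] psi 16.34 z [-0.001  0.002 -1.   ] F [-0.45 -0.6  -0.44] op 0.692
lin [0.0003, -0.0865, 0.1388] rot [-0.04, -0.12, -0.15]
```

View pics/w4.png

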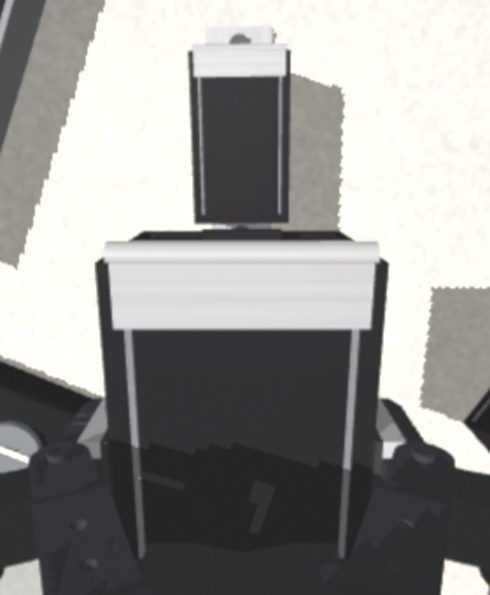

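Run:
```python
from h import *
c=np.load("w4.npy",allow_pickle=True).item()
f=lambda l:[np.array(p)/1.75+[150,30] for p in l]
roof(c,f([(189,52),(290,51),(288,221.5),(194,222)]))
h=cast(c,f([(97,262),(386,262)]),.2388+.042);m=h.mean(0);print(h.round(4),m)
p=np.radians(16.34);d=m[:2]-[.6003,-.0814];print("front rel TCP along,lat",d@[np.cos(p),np.sin(p)],d@[-np.sin(p),np.cos(p)])
print("edge yaw",np.degrees(np.arctan2(*(h[1]-h[0])[[1,0]]))-90)
```

```text
ctr [ 0.518  -0.1051] psi 16.84 L 0.0984 W 0.059 0.0598
[[ 0.5592 -0.1232  0.2808]
 [ 0.5429 -0.0674  0.2808]] [ 0.55102856 -0.09528884  0.2808    ]
front rel TCP along,lat -0.05118876549046861 0.0005340064812830418
edge yaw 16.304260518371237
```

>>> {"api": "step_arm", "payload": {"gripper": [1,1,1,1,1,1,1,1,1,1,1,1], "linear": [[0,-0.04,0.02],[0,-0.085,0.05],[0,-0.085,0.09],[0,-0.085,0.12],[0,-0.085,0.14],[0,-0.085,0.15],[0,-0.085,0.16],[0,-0.085,0.165],[0,-0.085,0.169],[0,-0.085,0.172],[0,-0.085,0.173],[0,-0.085,0.173]], "delta_rot": [[0,0,-0.3],[0,0,-0.3],[0,0,-0.3],[0,0,-0.3],[0,0,-0.3],[0,0,-0.3],[0,0,-0.3],[0,0,-0.3],[0,0,-0.3],[0,0,-0.3],[0,0,-0.3],[0,0,-0.3]]}}

```text
time: 14.2
eef_pos: [0.5191, -0.1037, 0.0683]
tcp_rot: [0.596, 0.803, 0.0, -0.001]
contact_force: [-6.2, 1.8, 9.2]
opening: 0.693
```

Run:
```python
from h import *
s=st();goal([.5185,-.105,.066],16.7)
```

```text
t 14.2 pos [ 0.5191 -0.1037  0.0683] psi 16.8 z [-0.001  0.002 -1.   ] F [-6.21  1.78  9.19] op 0.693
lin [-0.0011, -0.0009, 0.0023] rot [-0.03, -0.1, 0.1]
```

>>> {"api": "step_arm", "payload": {"gripper": [-1,-1,-1,-1,-1,-1,-1,-1,-1,-1], "linear": [[0,0,-0.001],[0,0,-0.001],[0,0,-0.001],[0,0,-0.001],[0,0,-0.02],[0,0,-0.06],[0,0,-0.1],[0,0.04,-0.14],[0,0.085,-0.17],[0,0.085,-0.17]], "delta_rot": [[0,0,0],[0,0,0],[0,0,0],[0,0,0],[0,0,0],[0,0,0],[0,0,0],[0,0,0],[0,0,0],[0,0,0]]}}

```text
time: 15.45
eef_pos: [0.6035, -0.0791, 0.2394]
tcp_rot: [0.596, 0.803, 0.002, 0.002]
contact_force: [-0.6, -1.1, -0.9]
opening: 0.999
```

Run:
```python
from h import *
s=st()
c=ctrl.read_camera("wrist");np.save("w5.npy",c,allow_pickle=True)
a=c["frame"][:,:,::-1]
cv2.imwrite("pics/w5.png",cv2.convertScaleAbs(cv2.resize(a,None,fx=1.42,fy=1.42,interpolation=cv2.INTER_CUBIC),alpha=1.1,beta=5))
goal([.439,.129,.2],-9.5)
```

```text
t 15.45 pos [ 0.6035 -0.0791  0.2394] psi 16.86 z [ 0.006  0.    -1.   ] F [-0.63 -1.06 -0.89] op 0.999
lin [0.2461, -0.095, 0.037] rot [0.03, -0.08, 26.33]
```

View pics/w5.png

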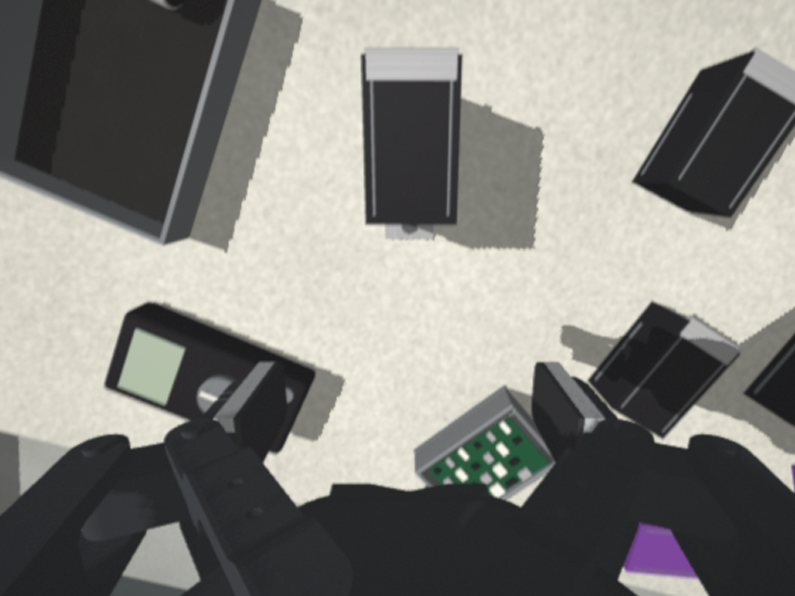

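Run:
```python
from h import *
c=np.load("w5.npy",allow_pickle=True).item()
f=lambda l:[np.array(p)/1.42 for p in l]
roof(c,f([(361,55),(462,55),(457,224),(366,224)]),.108)
```

```text
ctr [ 0.5172 -0.1031] psi 16.96 L 0.099 W 0.0597 0.0598
```

>>> {"api": "step_arm", "payload": {"gripper": [-1,-1,-1,-1,-1,-1,-1,-1,-1], "linear": [[0.06,0,0],[0.12,-0.02,0.01],[0.17,-0.06,0.02],[0.22,-0.095,0.03],[0.246,-0.095,0.037],[0.246,-0.095,0.037],[0.246,-0.095,0.037],[0.246,-0.095,0.037],[0.246,-0.095,0.037]], "delta_rot": [[0,0,8],[0,0,16],[0,0,24],[0,0,26.3],[0,0,26.3],[0,0,26.3],[0,0,26.3],[0,0,26.3],[0,0,26.3]]}}

```text
time: 16.62
eef_pos: [0.4387, 0.1281, 0.1996]
tcp_rot: [0.764, 0.645, 0.0, -0.001]
contact_force: [-0.6, 0.3, -0.1]
opening: 1.001
```

Run:
```python
from h import *
s=st()
c=ctrl.read_camera("wrist");np.save("w6.npy",c,allow_pickle=True)
cv2.imwrite("pics/w6.png",cv2.convertScaleAbs(cv2.resize(c["frame"][:,:,::-1],None,fx=1.42,fy=1.42,interpolation=cv2.INTER_CUBIC),alpha=1.1,beta=5))
# target bin auto: dark blob near where its roof centre should be
g=cv2.cvtColor(c["frame"],cv2.COLOR_RGB2GRAY)
print("expected centre px",proj(c,[[.439,.129,.054],[.39,.138,.054],[.488,.12,.054]]).round(0).tolist())
goal([.439,.129,.0125],-10)
```

```text
t 16.625 pos [0.4387 0.1281 0.1996] psi -9.62 z [-0.001  0.002 -1.   ] F [-0.59  0.34 -0.05] op 1.001
expected centre px [[288.0, 197.0], [289.0, 147.0], [288.0, 243.0]]
lin [0.0004, 0.0005, 0.1871] rot [-0.08, -0.1, 0.39]
```

Run:
```python
from h import *
c=np.load("w6.npy",allow_pickle=True).item()
g=cv2.cvtColor(c["frame"],cv2.COLOR_RGB2GRAY)
print(g[135:175,280:297].mean(1).round(0).tolist());print(g[230:260,280:297].mean(1).round(0).tolist())
for r in(185,225): print(g[r-3:r+4,245:335].mean(0).round(0).tolist())
```

```text
[179.0, 178.0, 178.0, 177.0, 176.0, 174.0, 170.0, 153.0, 123.0, 106.0, 128.0, 143.0, 147.0, 142.0, 146.0, 146.0, 146.0, 146.0, 148.0, 148.0, 146.0, 145.0, 146.0, 147.0, 148.0, 147.0, 144.0, 124.0, 73.0, 38.0, 33.0, 33.0, 33.0, 33.0, 33.0, 33.0, 33.0, 33.0, 33.0, 33.0]
[31.0, 31.0, 31.0, 31.0, 31.0, 30.0, 31.0, 30.0, 31.0, 31.0, 31.0, 31.0, 35.0, 70.0, 130.0, 171.0, 173.0, 173.0, 174.0, 176.0, 176.0, 176.0, 175.0, 176.0, 176.0, 176.0, 176.0, 177.0, 178.0, 178.0]
[178.0, 177.0, 174.0, 171.0, 170.0, 170.0, 170.0, 171.0, 171.0, 171.0, 172.0, 172.0, 157.0, 91.0, 41.0, 34.0, 33.0, 44.0, 85.0, 79.0, 49.0, 34.0, 33.0, 33.0, 33.0, 33.0, 33.0, 33.0, 32.0, 32.0, 32.0, 33.0, 32.0, 32.0, 32.0, 32.0, 32.0, 32.0, 32.0, 32.0, 32.0, 33.0, 32.0, 32.0, 32.0, 33.0, 32.0, 32.0, 32.0, 32.0, 32.0, 32.0, 31.0, 32.0, 32.0, 32.0, 32.0, 32.0, 32.0, 32.0, 32.0, 31.0, 32.0, 32.0, 32.0, 45.0, 90.0, 76.0, 46.0, 33.0, 32.0, 34.0, 53.0, 89.0, 97.0, 97.0, 97.0, 97.0, 98.0, 98.0, 98.0, 98.0, 97.0, 97.0, 98.0, 98.0, 97.0, 96.0, 96.0, 97.0]
[169.0, 170.0, 171.0, 172.0, 171.0, 169.0, 168.0, 167.0, 167.0, 169.0, 170.0, 173.0, 173.0, 168.0, 119.0, 61.0, 34.0, 31.0, 38.0, 68.0, 87.0, 57.0, 34.0, 31.0, 32.0, 31.0, 31.0, 31.0, 32.0, 31.0, 31.0, 31.0, 32.0, 31.0, 31.0, 31.0, 31.0, 31.0, 30.0, 31.0, 31.0, 30.0, 30.0, 31.0, 31.0, 30.0, 31.0, 31.0, 30.0, 31.0, 31.0, 30.0, 31.0, 31.0, 31.0, 31.0, 31.0, 31.0, 31.0, 31.0, 31.0, 31.0, 30.0, 31.0, 36.0, 66.0, 92.0, 60.0, 34.0, 30.0, 31.0, 49.0, 102.0, 115.0, 124.0, 127.0, 128.0, 128.0, 129.0, 129.0, 129.0, 129.0, 137.0, 138.0, 138.0, 138.0, 137.0, 137.0, 136.0, 135.0]
```

>>> {"api": "step_arm", "payload": {"gripper": [-1,-1,-1,-1,-1,-1,1,1,1,1,1,1,1,1,1,1,1,1,1], "linear": [[0,0,0.05],[0,0,0.1],[0,0,0.14],[0,0,0.17],[0,0,0.185],[0,0,0.187],[0,0,0.187],[0,0,0.187],[0,0,0.187],[0,0,0.187],[0,0,0.187],[0,0,0.187],[0,0,0.17],[0,0,0.14],[0,0,0.11],[0,0,0.1],[0,0,0.1],[0,0,0.1],[0,0,0.1]], "delta_rot": [[0,0,0.3],[0,0,0.3],[0,0,0.3],[0,0,0.3],[0,0,0.3],[0,0,0.3],[0,0,0.3],[0,0,0.3],[0,0,0.3],[0,0,0.3],[0,0,0.3],[0,0,0.3],[0,0,0.3],[0,0,0.3],[0,0,0.3],[0,0,0.3],[0,0,0.3],[0,0,0.3],[0,0,0.3]]}}

```text
time: 19.05
eef_pos: [0.437, 0.129, 0.0981]
tcp_rot: [0.765, 0.644, -0.001, -0.002]
contact_force: [-0.3, 0.7, -3.1]
opening: 0.697
```

```bash
cat >> h.py <<'E'
def weigh(n=6):
    F=[]
    for i in range(n): F.append(ctrl.get_state()["contact_force"][2]);ctrl.read_camera("wrist")
    print("Fz",np.mean(F).round(2),np.std(F).round(2))
E
python3 - <<'E'
from h import *
st();weigh();goal([.60,-.08,.24],16.7);goal([.6,-.36,.22],-70)
E
```

```text
t 19.05 pos [0.437  0.129  0.0981] psi -9.84 z [-0.004  0.002 -1.   ] F [-0.3   0.68 -3.14] op 0.697
Fz -3.53 0.32
lin [-0.1781, 0.1951, -0.1414] rot [-0.08, -0.13, -26.54]
lin [-0.454, 0.243, -0.1219] rot [-0.15, -0.04, 60.16]
```

Run:
```python
from h import *
goal([.59,-.385,.22],-70)
```

```text
lin [-0.4804, 0.2374, -0.122] rot [-0.15, -0.04, 60.16]
```

>>> {"api": "step_arm", "payload": {"gripper": [1,1,1,1,1,1,1,1,1,1,1,1,1,1,1], "linear": [[0,0,-0.05],[-0.02,0.01,-0.1],[-0.07,0.035,-0.122],[-0.12,0.06,-0.122],[-0.17,0.085,-0.122],[-0.22,0.11,-0.122],[-0.27,0.133,-0.122],[-0.32,0.158,-0.122],[-0.37,0.183,-0.122],[-0.42,0.208,-0.122],[-0.46,0.227,-0.122],[-0.48,0.237,-0.122],[-0.48,0.237,-0.122],[-0.48,0.237,-0.122],[-0.48,0.237,-0.122]], "delta_rot": [[0,0,0],[0,0,3],[0,0,9],[0,0,15],[0,0,22],[0,0,29],[0,0,36],[0,0,43],[0,0,50],[0,0,56],[0,0,60],[0,0,60],[0,0,60],[0,0,60],[0,0,60]]}}

```text
time: 21.22
eef_pos: [0.5896, -0.3833, 0.2202]
tcp_rot: [0.984, 0.176, -0.0, -0.001]
contact_force: [0.3, 0.2, -3.4]
opening: 0.692
```

Run:
```python
from h import *
s=st();print(s["qpos"].round(2))
t=ctrl.read_camera("side");np.save("s2.npy",t,allow_pickle=True)
cv2.imwrite("pics/side2.png",t["frame"][150:,120:,::-1])
print("tray corners px expected (crop)",(proj(t,[(.641,-.268,.042),(.631,-.435,.042),(.422,-.408,.042),(.441,-.251,.042)])-[120,150]).round(0).tolist())
```

```text
t 21.225 pos [ 0.5896 -0.3833  0.2202] psi -69.77 z [-0.001  0.003 -1.   ] F [ 0.3   0.19 -3.36] op 0.692
[-0.72  0.36  1.51  0.    1.28 -1.07]
tray corners px expected (crop) [[251.0, 164.0], [287.0, 233.0], [189.0, 261.0], [167.0, 189.0]]
```

View pics/side2.png

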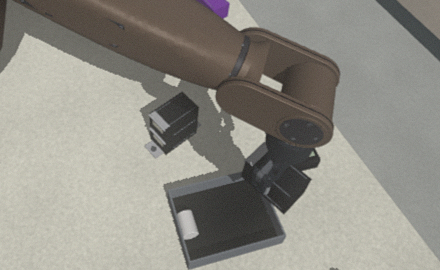

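>>> {"api": "step_arm", "payload": {"gripper": [1,1,1,1,1,1,1,1,1,1,1,1,1,1], "linear": [[0,0,0.04],[0,0,0.08],[0,0,0.095],[0,0,0.095],[0,0,0.095],[0,0,0.095],[0,0,0.095],[0,0,0.095],[0,0,0.095],[0,0,0.095],[0,0,0.095],[0,0,0.095],[0,0,0.095],[0,0,0.095]], "delta_rot": [[0,0,0],[0,0,0],[0,0,0],[-4,0,0],[-8,0,0],[-12,0,0],[-16,0,0],[-20,0,0],[-24,0,0],[-28,0,0],[-28,0,0],[-28,0,0],[-28,0,0],[-28,0,0]]}}

```text
time: 23.02
eef_pos: [0.5898, -0.3849, 0.1257]
tcp_rot: [0.956, 0.17, 0.042, 0.237]
contact_force: [0.5, -0.5, -1.2]
opening: 0.689
```

Run:
```python
from h import *
s=st();print(s["qpos"].round(3));goal([.59,-.385,.125],-70,52)
```

```text
t 23.025 pos [ 0.5898 -0.3849  0.1257] psi -69.86 z [ 0.161 -0.439 -0.884] F [ 0.47 -0.52 -1.16] op 0.689
[-0.629  0.297  1.826 -0.443  0.653 -0.676]
lin [0.0002, -0.0002, 0.0007] rot [-24.11, -0.09, 0.1]
```

>>> {"api": "step_arm", "payload": {"gripper": [1,1,1,1,1,1,1,1,1,1,1,1], "linear": [[0,0,0],[0,0,0],[0,0,0],[0,0,0],[0,0,0],[0,0,0],[0,0,0],[0,0,0],[0,0,0],[0,0,0],[0,0,0],[0,0,0]], "delta_rot": [[-4,0,0],[-8,0,0],[-12,0,0],[-16,0,0],[-20,0,0],[-24,0,0],[-24,0,0],[-24,0,0],[-24,0,0],[-24,0,0],[-24,0,0],[-24,0,0]]}}

```text
time: 24.52
eef_pos: [0.5896, -0.3844, 0.1253]
tcp_rot: [0.885, 0.157, 0.076, 0.431]
contact_force: [-1.1, -0.5, -1.1]
opening: 0.694
```

Run:
```python
from h import *
s=st();print(s["qpos"].round(3));weigh();goal([.6,-.36,.24],-70)
```

```text
t 24.525 pos [ 0.5896 -0.3844  0.1253] psi -69.84 z [ 0.271 -0.738 -0.618] F [-1.1  -0.54 -1.11] op 0.694
[-0.548  0.289  1.984 -1.422  0.518  0.285]
Fz -1.18 0.34
lin [0.0182, 0.0784, -0.086] rot [51.86, -0.05, 0.16]
```

>>> {"api": "step_arm", "payload": {"gripper": [1,1,1,1,1,1,1,1,1,1,1,1], "linear": [[0.004,0.015,-0.017],[0.007,0.03,-0.034],[0.01,0.045,-0.05],[0.014,0.06,-0.068],[0.018,0.078,-0.086],[0.018,0.078,-0.086],[0.018,0.078,-0.086],[0.018,0.078,-0.086],[0.018,0.078,-0.086],[0.018,0.078,-0.086],[0.018,0.078,-0.086],[0.018,0.078,-0.086]], "delta_rot": [[6,0,0],[12,0,0],[18,0,0],[24,0,0],[30,0,0],[36,0,0],[42,0,0],[48,0,0],[52,0,0],[52,0,0],[52,0,0],[52,0,0]]}}

```text
time: 26.32
eef_pos: [0.5997, -0.3592, 0.2397]
tcp_rot: [0.984, 0.175, -0.0, -0.001]
contact_force: [-0.4, -0.1, -1.2]
opening: 0.694
```

Run:
```python
from h import *
s=st();goal([.60,-.08,.24],16.7)
```

```text
t 26.325 pos [ 0.5997 -0.3592  0.2397] psi -69.8 z [-0.001  0.002 -1.   ] F [-0.43 -0.14 -1.2 ] op 0.694
lin [0.0967, -0.2619, 0.0002] rot [-0.12, -0.06, -86.5]
```

>>> {"api": "step_arm", "payload": {"gripper": [1,1,1,1,1,1,1,1,1,1,1,1], "linear": [[0.01,-0.03,0],[0.02,-0.06,0],[0.03,-0.09,0],[0.04,-0.12,0],[0.055,-0.15,0],[0.065,-0.18,0],[0.08,-0.21,0],[0.09,-0.24,0],[0.097,-0.262,0],[0.097,-0.262,0],[0.097,-0.262,0],[0.097,-0.262,0]], "delta_rot": [[0,0,-9],[0,0,-18],[0,0,-27],[0,0,-36],[0,0,-45],[0,0,-54],[0,0,-63],[0,0,-72],[0,0,-81],[0,0,-86.5],[0,0,-86.5],[0,0,-86.5]]}}

```text
time: 27.82
eef_pos: [0.6004, -0.0805, 0.2405]
tcp_rot: [0.598, 0.802, 0.001, -0.001]
contact_force: [-0.5, 0.1, -0.3]
opening: 0.691
```

```bash
cat >> h.py <<'E'
def held(c,s,save=None):
    """front strip of the bin in the hand: bright band in the middle of the wrist view; rough ends in px"""
    g=cv2.cvtColor(c["frame"],cv2.COLOR_RGB2GRAY)
    col=g[:,275:300].mean(1);print("col",[ (i,int(v)) for i,v in enumerate(col) if 150<=i<=235][::3])
E
python3 - <<'E'
from h import *
s=st()
c=ctrl.read_camera("wrist");np.save("w7.npy",c,allow_pickle=True)
o=np.load("w4.npy",allow_pickle=True).item()
g,h=[cv2.cvtColor(k["frame"],cv2.COLOR_RGB2GRAY).astype(np.float32) for k in(c,o)]
# shift of held strip relative to the previous grasp
b=np.s_[150:330,190:390];print(cv2.phaseCorrelate(h[b],g[b],cv2.createHanningWindow((200,180),cv2.CV_32F)))
for k in(g,h): print(k[155:190,270:300].mean(1).round(0).tolist());
for k in(g,h): print(k[196,195:225].round(0).tolist(), k[196,355:385].round(0).tolist())
goal([.5185,-.105,.15],16.7)
E
```

```text
t 27.825 pos [ 0.6004 -0.0805  0.2405] psi 16.58 z [-0.001  0.002 -1.   ] F [-0.49  0.14 -0.3 ] op 0.691
((-0.3399635272351418, -0.28057875904960383), 0.38988217544555664)
[4.0, 5.0, 6.0, 6.0, 7.0, 8.0, 9.0, 11.0, 21.0, 26.0, 15.0, 12.0, 13.0, 14.0, 14.0, 15.0, 16.0, 29.0, 50.0, 66.0, 75.0, 82.0, 88.0, 94.0, 101.0, 106.0, 109.0, 107.0, 105.0, 102.0, 100.0, 110.0, 117.0, 120.0, 123.0]
[4.0, 5.0, 9.0, 16.0, 20.0, 19.0, 11.0, 9.0, 10.0, 11.0, 12.0, 15.0, 29.0, 45.0, 55.0, 62.0, 68.0, 73.0, 79.0, 85.0, 90.0, 91.0, 90.0, 90.0, 88.0, 90.0, 99.0, 104.0, 107.0, 109.0, 112.0, 115.0, 118.0, 121.0, 123.0]
[13.0, 16.0, 18.0, 21.0, 23.0, 26.0, 28.0, 31.0, 33.0, 27.0, 15.0, 9.0, 9.0, 9.0, 10.0, 10.0, 15.0, 33.0, 47.0, 52.0, 54.0, 56.0, 58.0, 60.0, 62.0, 64.0, 66.0, 68.0, 70.0, 72.0] [72.0, 69.0, 68.0, 66.0, 63.0, 61.0, 58.0, 41.0, 22.0, 13.0, 11.0, 11.0, 10.0, 10.0, 17.0, 38.0, 46.0, 44.0, 42.0, 39.0, 37.0, 34.0, 31.0, 28.0, 26.0, 23.0, 21.0, 18.0, 16.0, 13.0]
[13.0, 16.0, 18.0, 21.0, 23.0, 26.0, 28.0, 31.0, 34.0, 36.0, 24.0, 12.0, 9.0, 9.0, 9.0, 10.0, 11.0, 19.0, 45.0, 53.0, 55.0, 57.0, 59.0, 62.0, 64.0, 66.0, 68.0, 70.0, 72.0, 74.0] [73.0, 71.0, 69.0, 67.0, 65.0, 63.0, 61.0, 57.0, 34.0, 16.0, 11.0, 11.0, 10.0, 10.0, 10.0, 20.0, 44.0, 44.0, 42.0, 39.0, 36.0, 34.0, 31.0, 28.0, 26.0, 23.0, 21.0, 18.0, 16.0, 13.0]
lin [-0.0001, -0.0854, 0.0904] rot [-0.02, -0.12, -0.12]
```

>>> {"api": "step_arm", "payload": {"gripper": [1,1,1,1,1,1,1,1,1,1], "linear": [[0,-0.04,0],[0.001,-0.087,0.03],[0.001,-0.087,0.06],[0.001,-0.087,0.085],[0.001,-0.087,0.1],[0.001,-0.087,0.11],[0.001,-0.087,0.115],[0.001,-0.087,0.117],[0.001,-0.087,0.118],[0.001,-0.087,0.118]], "delta_rot": [[0,0,-0.1],[0,0,-0.1],[0,0,-0.1],[0,0,-0.1],[0,0,-0.1],[0,0,-0.1],[0,0,-0.1],[0,0,-0.1],[0,0,-0.1],[0,0,-0.1]]}}

```text
time: 29.12
eef_pos: [0.5171, -0.1043, 0.1228]
tcp_rot: [0.596, 0.803, 0.001, -0.001]
contact_force: [0.2, -0.9, -1.3]
opening: 0.696
```

Run:
```python
from h import *
s=st();goal([.517,-.1045,.12],16.7)
```

```text
t 29.125 pos [ 0.5171 -0.1043  0.1228] psi 16.77 z [-0.     0.002 -1.   ] F [ 0.21 -0.86 -1.26] op 0.696
lin [-0.0002, -0.0001, 0.0028] rot [0.01, -0.1, 0.07]
```

>>> {"api": "step_arm", "payload": {"gripper": [1,1,1], "linear": [[0,0,0.001],[0,0,0.002],[0,0,0.002]], "delta_rot": [[0,0,0],[0,0,0],[0,0,0]]}}

```text
time: 29.5
eef_pos: [0.5172, -0.1044, 0.1222]
tcp_rot: [0.596, 0.803, 0.001, -0.001]
contact_force: [-3.4, 0.9, 6.9]
opening: 0.695
```

>>> {"api": "step_arm", "payload": {"gripper": [-1,-1,-1,-1,-1,-1,-1,-1,-1], "linear": [[0,0,-0.001],[0,0,-0.001],[0,0,-0.001],[0,0,-0.001],[0,0,-0.02],[0,0,-0.06],[0,0,-0.1],[0,0.01,-0.12],[0,0.01,-0.12]], "delta_rot": [[0,0,0],[0,0,0],[0,0,0],[0,0,0],[0,0,0],[0,0,0],[0,0,0],[0,0,0],[0,0,0]]}}

```text
time: 30.62
eef_pos: [0.5281, -0.102, 0.244]
tcp_rot: [0.596, 0.803, 0.001, 0.002]
contact_force: [0.4, 0.9, -0.5]
opening: 0.998
```

Run:
```python
from h import *
s=st();goal([.625,.18,.22],-14)
```

```text
t 30.625 pos [ 0.5281 -0.102   0.244 ] psi 16.79 z [ 0.005 -0.    -1.   ] F [ 0.37  0.88 -0.54] op 0.998
lin [0.242, 0.1741, 0.0244] rot [0.28, 0.02, 30.79]
```

>>> {"api": "step_arm", "payload": {"gripper": [-1,-1,-1,-1,-1,-1,-1,-1,-1,-1], "linear": [[0.05,0.03,0],[0.1,0.07,0],[0.15,0.11,0],[0.2,0.14,0.01],[0.242,0.174,0.024],[0.242,0.174,0.024],[0.242,0.174,0.024],[0.242,0.174,0.024],[0.242,0.174,0.024],[0.242,0.174,0.024]], "delta_rot": [[0,0,8],[0,0,16],[0,0,24],[0,0,30.8],[0,0,30.8],[0,0,30.8],[0,0,30.8],[0,0,30.8],[0,0,30.8],[0,0,30.8]]}}

```text
time: 31.88
eef_pos: [0.6234, 0.1795, 0.2174]
tcp_rot: [0.789, 0.615, 0.001, -0.001]
contact_force: [-0.2, 0.2, 0.1]
opening: 1.001
```

Run:
```python
from h import *
s=st()
c=ctrl.read_camera("wrist");np.save("w8.npy",c,allow_pickle=True)
a=c["frame"][60:340,200:560,::-1]
cv2.imwrite("pics/w8.png",cv2.convertScaleAbs(cv2.resize(a,None,fx=2.1,fy=2.1,interpolation=cv2.INTER_CUBIC),alpha=1.2,beta=10))
```

```text
t 31.875 pos [0.6234 0.1795 0.2174] psi -14.11 z [-0.     0.002 -1.   ] F [-0.22  0.22  0.12] op 1.001
```

View pics/w8.png

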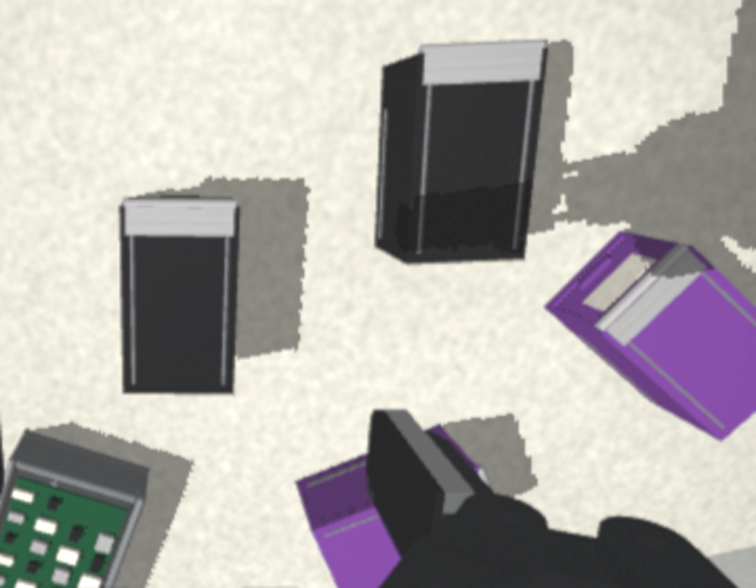

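Run:
```python
from h import *
c=np.load("w8.npy",allow_pickle=True).item()
f=lambda l:[np.array(p)/2.1+[200,60] for p in l]
p,y=roof(c,f([(121,205),(238,205),(233.5,393),(123.5,393)]))
roof(c,f([(419,50),(547,46),(524,258.5),(406,263)]))
goal([p[0],p[1],.0125],y)
```

```text
ctr [0.635  0.1742] psi -14.55 L 0.1007 W 0.0581 0.0595
ctr [0.5998 0.3311] psi -11.78 L 0.1005 W 0.0593 0.0599
lin [-0.0029, 0.0128, 0.2048] rot [-0.06, -0.11, 0.46]
```

>>> {"api": "step_arm", "payload": {"gripper": [-1,-1,-1,-1,-1,-1,1,1,1,1,1,1,1,1,1,1,1,1,1], "linear": [[-0.003,0.013,0.05],[-0.003,0.013,0.1],[-0.003,0.013,0.15],[-0.003,0.013,0.19],[-0.003,0.013,0.204],[-0.003,0.013,0.205],[-0.003,0.013,0.205],[-0.003,0.013,0.205],[-0.003,0.013,0.205],[-0.003,0.013,0.205],[-0.003,0.013,0.205],[-0.003,0.013,0.205],[-0.003,0.013,0.18],[-0.003,0.013,0.15],[-0.003,0.013,0.12],[-0.003,0.013,0.1],[-0.003,0.013,0.1],[-0.003,0.013,0.1],[-0.003,0.013,0.1]], "delta_rot": [[0,0,0.4],[0,0,0.4],[0,0,0.4],[0,0,0.4],[0,0,0.4],[0,0,0.4],[0,0,0.4],[0,0,0.4],[0,0,0.4],[0,0,0.4],[0,0,0.4],[0,0,0.4],[0,0,0.4],[0,0,0.4],[0,0,0.4],[0,0,0.4],[0,0,0.4],[0,0,0.4],[0,0,0.4]]}}

```text
time: 34.3
eef_pos: [0.6338, 0.1743, 0.1146]
tcp_rot: [0.79, 0.613, -0.001, -0.002]
contact_force: [0.0, -0.3, -3.7]
opening: 0.691
```

Run:
```python
from h import *
st();weigh();goal([.59,-.385,.26],-70);goal([.60,-.08,.28],16.7)
```

```text
t 34.3 pos [0.6338 0.1743 0.1146] psi -14.44 z [-0.005  0.002 -1.   ] F [ 0.03 -0.33 -3.73] op 0.691
Fz -3.27 0.68
lin [-0.5528, 0.0957, -0.1447] rot [-0.16, -0.02, 55.56]
lin [-0.2549, 0.0293, -0.1641] rot [-0.1, -0.12, -31.14]
```

>>> {"api": "step_arm", "payload": {"gripper": [1,1,1,1,1,1,1,1,1,1,1,1,1,1,1,1], "linear": [[0,0,-0.05],[-0.02,0.003,-0.1],[-0.07,0.012,-0.145],[-0.12,0.02,-0.145],[-0.17,0.03,-0.145],[-0.22,0.038,-0.145],[-0.27,0.047,-0.145],[-0.32,0.055,-0.145],[-0.37,0.064,-0.145],[-0.42,0.073,-0.145],[-0.47,0.08,-0.145],[-0.52,0.09,-0.145],[-0.553,0.096,-0.145],[-0.553,0.096,-0.145],[-0.553,0.096,-0.145],[-0.553,0.096,-0.145]], "delta_rot": [[0,0,0],[0,0,3],[0,0,9],[0,0,15],[0,0,22],[0,0,29],[0,0,36],[0,0,43],[0,0,50],[0,0,55.5],[0,0,55.5],[0,0,55.5],[0,0,55.5],[0,0,55.5],[0,0,55.5],[0,0,55.5]]}}

```text
time: 36.6
eef_pos: [0.5906, -0.3839, 0.2607]
tcp_rot: [0.985, 0.175, -0.0, -0.001]
contact_force: [0.2, -0.4, -3.6]
opening: 0.693
```

Run:
```python
from h import *
s=st()
t=ctrl.read_camera("side");o=np.load("s2.npy",allow_pickle=True).item()
a,b=[cv2.resize(k["frame"][290:,270:410,::-1],None,fx=2.8,fy=2.8) for k in(o,t)]
cv2.imwrite("pics/side3.png",np.hstack([a,b]))
goal([.59,-.385,.125],-70)
```

```text
t 36.6 pos [ 0.5906 -0.3839  0.2607] psi -69.86 z [-0.001  0.003 -1.   ] F [ 0.19 -0.43 -3.63] op 0.693
lin [-0.001, 0.0012, 0.1358] rot [-0.15, 0.01, 0.15]
```

View pics/side3.png

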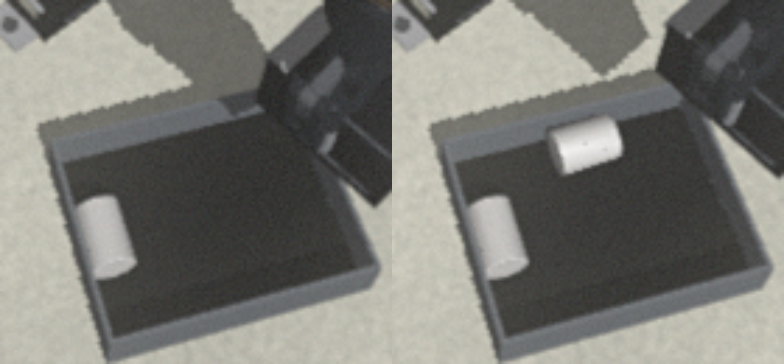

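>>> {"api": "step_arm", "payload": {"gripper": [1,1,1,1,1,1,1,1,1,1,1,1,1,1,1,1,1,1,1], "linear": [[0,0,0.05],[0,0,0.1],[0,0,0.135],[0,0,0.135],[0,0,0.135],[0,0,0.135],[0,0,0.135],[0,0,0.135],[0,0,0.135],[0,0,0.135],[0,0,0.135],[0,0,0.135],[0,0,0.135],[0,0,0.135],[0,0,0.135],[0,0,0.135],[0,0,0.135],[0,0,0.135],[0,0,0.135]], "delta_rot": [[0,0,0],[0,0,0],[0,0,0],[-5,0,0],[-10,0,0],[-15,0,0],[-20,0,0],[-24,0,0],[-28,0,0],[-32,0,0],[-36,0,0],[-40,0,0],[-44,0,0],[-48,0,0],[-51,0,0],[-51,0,0],[-51,0,0],[-51,0,0],[-51,0,0]]}}

```text
time: 39.02
eef_pos: [0.5904, -0.3853, 0.1263]
tcp_rot: [0.889, 0.157, 0.075, 0.423]
contact_force: [-0.0, 0.3, -1.2]
opening: 0.69
```

Run:
```python
from h import *
s=st();print(s["qpos"].round(3));weigh();goal([.6,-.36,.28],-70)
```

```text
t 39.025 pos [ 0.5904 -0.3853  0.1263] psi -69.95 z [ 0.266 -0.729 -0.631] F [-0.05  0.3  -1.19] op 0.69
[-0.551  0.288  1.976 -1.373  0.513  0.237]
Fz -1.04 0.45
lin [0.0179, 0.107, -0.1131] rot [50.86, -0.0, 0.06]
```

Emptied. Return upright and rise.

>>> {"api": "step_arm", "payload": {"gripper": [1,1,1,1,1,1,1,1,1,1,1,1], "linear": [[0.004,0.02,-0.02],[0.007,0.04,-0.04],[0.01,0.06,-0.06],[0.014,0.08,-0.08],[0.018,0.107,-0.113],[0.018,0.107,-0.113],[0.018,0.107,-0.113],[0.018,0.107,-0.113],[0.018,0.107,-0.113],[0.018,0.107,-0.113],[0.018,0.107,-0.113],[0.018,0.107,-0.113]], "delta_rot": [[6,0,0],[12,0,0],[18,0,0],[24,0,0],[30,0,0],[36,0,0],[42,0,0],[48,0,0],[50.9,0,0],[50.9,0,0],[50.9,0,0],[50.9,0,0]]}}

```text
time: 40.83
eef_pos: [0.6001, -0.3594, 0.28]
tcp_rot: [0.985, 0.174, -0.0, -0.0]
contact_force: [-0.7, -0.1, -0.7]
opening: 0.693
```

Run:
```python
from h import *
s=st();goal([.60,-.08,.28],16.7)
```

```text
t 40.825 pos [ 0.6001 -0.3594  0.28  ] psi -69.9 z [-0.001  0.    -1.   ] F [-0.73 -0.14 -0.67] op 0.693
lin [0.0959, -0.2624, 0.0001] rot [-0.03, 0.01, -86.6]
```

>>> {"api": "step_arm", "payload": {"gripper": [1,1,1,1,1,1,1,1,1,1,1,1], "linear": [[0.01,-0.03,0],[0.02,-0.06,0],[0.03,-0.09,0],[0.04,-0.12,0],[0.055,-0.15,0],[0.065,-0.18,0],[0.08,-0.21,0],[0.09,-0.24,0],[0.096,-0.262,0],[0.096,-0.262,0],[0.096,-0.262,0],[0.096,-0.262,0]], "delta_rot": [[0,0,-9],[0,0,-18],[0,0,-27],[0,0,-36],[0,0,-45],[0,0,-54],[0,0,-63],[0,0,-72],[0,0,-81],[0,0,-86.6],[0,0,-86.6],[0,0,-86.6]]}}

```text
time: 42.32
eef_pos: [0.6004, -0.0809, 0.2803]
tcp_rot: [0.598, 0.802, 0.0, -0.0]
contact_force: [-0.3, 0.4, -1.5]
opening: 0.692
```

Run:
```python
from h import *
s=st()
c=ctrl.read_camera("wrist");np.save("w9.npy",c,allow_pickle=True)
fr=[c["frame"]]+[np.load(n,allow_pickle=True).item()["frame"] for n in("w7.npy","w4.npy")]
for k in fr:
    g=cv2.cvtColor(k,cv2.COLOR_RGB2GRAY);print(g[160:188,270:300].mean(1).round(0).astype(int).tolist());print(g[196,195:225].tolist(),g[196,355:385].tolist())
a=c["frame"][0:370,150:430,::-1]
cv2.imwrite("pics/w9.png",cv2.convertScaleAbs(cv2.resize(a,None,fx=1.6,fy=1.6,interpolation=cv2.INTER_CUBIC),alpha=1.1,beta=5))
goal([.5175,-.1045,.2],16.7)
```

```text
t 42.325 pos [ 0.6004 -0.0809  0.2803] psi 16.58 z [-0.  0. -1.] F [-0.31  0.42 -1.54] op 0.692
[40, 43, 45, 45, 45, 50, 85, 133, 164, 179, 188, 195, 201, 208, 213, 212, 203, 194, 183, 180, 194, 196, 196, 196, 196, 196, 197, 197]
[226, 227, 228, 229, 229, 230, 232, 232, 231, 226, 181, 100, 51, 45, 44, 45, 44, 57, 119, 182, 195, 196, 197, 196, 197, 196, 196, 197, 197, 197] [195, 195, 195, 195, 195, 195, 194, 179, 105, 51, 43, 43, 43, 44, 50, 111, 214, 226, 225, 225, 227, 229, 229, 228, 227, 224, 224, 224, 224, 223]
[46, 46, 55, 94, 110, 57, 44, 45, 45, 45, 44, 46, 79, 130, 164, 179, 189, 195, 202, 209, 214, 213, 203, 194, 183, 176, 189, 196]
[229, 228, 227, 226, 226, 227, 228, 229, 226, 169, 89, 49, 45, 44, 45, 44, 64, 135, 183, 194, 195, 195, 195, 195, 195, 195, 195, 195, 196, 195] [194, 193, 194, 193, 192, 192, 187, 138, 75, 46, 42, 43, 42, 43, 77, 178, 225, 230, 230, 230, 231, 230, 228, 227, 226, 226, 226, 227, 229, 228]
[112, 57, 45, 45, 45, 45, 54, 100, 148, 170, 183, 191, 197, 204, 211, 214, 210, 200, 192, 183, 181, 194, 197, 197, 197, 197, 197, 198]
[228, 229, 229, 227, 226, 226, 227, 228, 229, 225, 141, 65, 46, 45, 44, 45, 45, 79, 177, 197, 199, 198, 199, 199, 199, 199, 199, 199, 200, 200] [197, 197, 197, 197, 197, 197, 196, 190, 119, 59, 43, 43, 42, 42, 43, 94, 215, 230, 231, 230, 230, 231, 230, 228, 227, 226, 226, 226, 228, 230]
lin [0.0012, -0.0862, 0.0803] rot [-0.01, -0.02, -0.12]
```

View pics/w9.png

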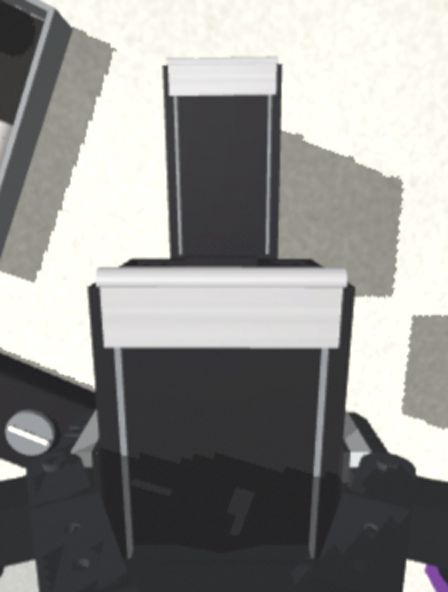

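Run:
```python
from h import *
c=np.load("w9.npy",allow_pickle=True).item()
f=lambda l:[np.array(p)/1.6+[150,0] for p in l]
h=cast(c,f([(163.5,66.5),(281.5,66)]),.162);m=h.mean(0)[:2];p=np.radians(16.7)
print("edge yaw",np.degrees(np.arctan2(*(h[1]-h[0])[[1,0]]))-90,"w",np.linalg.norm(h[1]-h[0]),"ctr",m+.05*np.array([np.cos(p),np.sin(p)]))
h=cast(c,f([(175,258),(273,258)]),.162);print(h)
goal([.5185,-.104,.176],16.7)
```

```text
edge yaw 16.77525604518506 w 0.05921110754348887 ctr [ 0.51877419 -0.10343148]
[[ 0.57006614 -0.11580236  0.162     ]
 [ 0.55449779 -0.06343845  0.162     ]]
lin [0.0014, -0.0851, 0.1043] rot [-0.01, -0.02, -0.12]
```

>>> {"api": "step_arm", "payload": {"gripper": [1,1,1,1,1,1,1,1,1,1,1,1], "linear": [[0,-0.04,0],[0.001,-0.085,0.02],[0.001,-0.085,0.05],[0.001,-0.085,0.075],[0.001,-0.085,0.09],[0.001,-0.085,0.098],[0.001,-0.085,0.101],[0.001,-0.085,0.103],[0.001,-0.085,0.104],[0.001,-0.085,0.105],[0.001,-0.085,0.105],[0.001,-0.085,0.105]], "delta_rot": [[0,0,-0.1],[0,0,-0.1],[0,0,-0.1],[0,0,-0.1],[0,0,-0.1],[0,0,-0.1],[0,0,-0.1],[0,0,-0.1],[0,0,-0.1],[0,0,-0.1],[0,0,-0.1],[0,0,-0.1]]}}

```text
time: 43.88
eef_pos: [0.5192, -0.1043, 0.1768]
tcp_rot: [0.596, 0.803, 0.0, 0.0]
contact_force: [-2.9, 0.1, 5.2]
opening: 0.694
```

Run:
```python
from h import *
s=st()
```

```text
t 43.875 pos [ 0.5192 -0.1043  0.1768] psi 16.76 z [ 0.001  0.    -1.   ] F [-2.94  0.06  5.25] op 0.694
```

Contact; release, rise, and go for the last bin.

>>> {"api": "step_arm", "payload": {"gripper": [-1,-1,-1,-1,-1,-1,-1,-1,-1], "linear": [[0,0,-0.001],[0,0,-0.001],[0,0,-0.001],[0,0,-0.001],[0,0,-0.02],[0,0,-0.06],[0,0,-0.1],[0,0.01,-0.12],[0,0.01,-0.12]], "delta_rot": [[0,0,0],[0,0,0],[0,0,0],[0,0,0],[0,0,0],[0,0,0],[0,0,0],[0,0,0],[0,0,0]]}}

```text
time: 45.0
eef_pos: [0.5297, -0.1018, 0.2988]
tcp_rot: [0.596, 0.803, 0.001, 0.003]
contact_force: [-0.3, -0.7, 0.1]
opening: 1.0
```

Run:
```python
from h import *
s=st();goal([.60,.331,.2],-11.8)
```

```text
t 45.0 pos [ 0.5297 -0.1018  0.2988] psi 16.79 z [ 0.005 -0.002 -1.   ] F [-0.29 -0.72  0.13] op 1.0
lin [0.3944, 0.1918, 0.0984] rot [0.3, 0.12, 28.59]
```

>>> {"api": "step_arm", "payload": {"gripper": [-1,-1,-1,-1,-1,-1,-1,-1,-1,-1,-1,-1,-1], "linear": [[0.05,0.024,0],[0.1,0.048,0],[0.15,0.073,0.01],[0.2,0.097,0.02],[0.25,0.12,0.04],[0.3,0.146,0.06],[0.35,0.17,0.08],[0.394,0.192,0.098],[0.394,0.192,0.098],[0.394,0.192,0.098],[0.394,0.192,0.098],[0.394,0.192,0.098],[0.394,0.192,0.098]], "delta_rot": [[0,0,4],[0,0,8],[0,0,14],[0,0,20],[0,0,26],[0,0,28.6],[0,0,28.6],[0,0,28.6],[0,0,28.6],[0,0,28.6],[0,0,28.6],[0,0,28.6],[0,0,28.6]]}}

```text
time: 46.62
eef_pos: [0.5988, 0.3306, 0.198]
tcp_rot: [0.777, 0.63, 0.0, -0.0]
contact_force: [-0.5, -0.4, -0.3]
opening: 1.001
```

Run:
```python
from h import *
st()
c=ctrl.read_camera("wrist");g=cv2.cvtColor(c["frame"],cv2.COLOR_RGB2GRAY)
u=np.array([np.cos(np.radians(-11.8)),np.sin(np.radians(-11.8))]);P=np.array([.5998,.3311])
e=proj(c,[[*(P-.05*u),.054],[*P,.054],[*(P+.05*u),.054]]);print("expect front/ctr/back",e.round(1).tolist())
x=int(e[1,0]);cl=g[:,x-8:x+9].mean(1)
print(cl[int(e[0,1])-8:int(e[0,1])+8].round(0).astype(int).tolist(),cl[int(e[2,1])-8:int(e[2,1])+8].round(0).astype(int).tolist())
r=g[int(e[1,1])-3:int(e[1,1])+4].mean(0);print([int(i) for i in np.where(np.abs(np.diff(r))>20)[0] if abs(i-x)<45])
goal([.5998,.3311,.0125],-11.8)
```

```text
t 46.625 pos [0.5988 0.3306 0.198 ] psi -11.9 z [ 0.     0.001 -1.   ] F [-0.46 -0.37 -0.26] op 1.001
expect front/ctr/back [[288.1, 147.7], [288.2, 197.9], [288.3, 243.7]]
[167, 159, 135, 108, 87, 88, 116, 133, 138, 133, 135, 136, 136, 136, 137, 138] [28, 28, 29, 28, 28, 28, 28, 28, 40, 88, 137, 158, 161, 161, 161, 162]
[257, 258, 262, 264, 310, 312, 317]
lin [0.0005, 0.0009, 0.1854] rot [0.0, -0.04, -0.09]
```

>>> {"api": "step_arm", "payload": {"gripper": [-1,-1,-1,-1,-1,-1,1,1,1,1,1,1,1,1,1,1,1,1,1], "linear": [[0,0.001,0.05],[0,0.001,0.1],[0,0.001,0.14],[0,0.001,0.17],[0,0.001,0.183],[0,0.001,0.186],[0,0.001,0.186],[0,0.001,0.186],[0,0.001,0.186],[0,0.001,0.186],[0,0.001,0.186],[0,0.001,0.186],[0,0.001,0.17],[0,0.001,0.14],[0,0.001,0.11],[0,0.001,0.08],[0,0.001,0.08],[0,0.001,0.08],[0,0.001,0.08]], "delta_rot": [[0,0,0],[0,0,0],[0,0,0],[0,0,0],[0,0,0],[0,0,0],[0,0,0],[0,0,0],[0,0,0],[0,0,0],[0,0,0],[0,0,0],[0,0,0],[0,0,0],[0,0,0],[0,0,0],[0,0,0],[0,0,0],[0,0,0]]}}

```text
time: 49.05
eef_pos: [0.5981, 0.3306, 0.1148]
tcp_rot: [0.776, 0.63, -0.002, -0.001]
contact_force: [0.3, 0.0, -1.9]
opening: 0.694
```

Run:
```python
from h import *
st();weigh(10);goal([.60,-.08,.33],16.7)
```

```text
t 49.05 pos [0.5981 0.3306 0.1148] psi -11.84 z [-0.004 -0.001 -1.   ] F [ 0.33  0.04 -1.89] op 0.694
Fz -1.26 0.41
lin [-0.4022, 0.0847, -0.2129] rot [-0.03, -0.03, -28.54]
```

>>> {"api": "step_arm", "payload": {"gripper": [1,1,1,1,1,1,1,1,1,1,1,1,1,1,1], "linear": [[0,0,-0.05],[0,0,-0.1],[-0.02,0.004,-0.15],[-0.05,0.01,-0.19],[-0.1,0.02,-0.213],[-0.15,0.03,-0.213],[-0.2,0.042,-0.213],[-0.25,0.053,-0.213],[-0.3,0.063,-0.213],[-0.35,0.074,-0.213],[-0.402,0.085,-0.213],[-0.402,0.085,-0.213],[-0.402,0.085,-0.213],[-0.402,0.085,-0.213],[-0.402,0.085,-0.213]], "delta_rot": [[0,0,0],[0,0,0],[0,0,0],[0,0,0],[0,0,-6],[0,0,-12],[0,0,-18],[0,0,-24],[0,0,-28.5],[0,0,-28.5],[0,0,-28.5],[0,0,-28.5],[0,0,-28.5],[0,0,-28.5],[0,0,-28.5]]}}

```text
time: 51.42
eef_pos: [0.6004, -0.0787, 0.3302]
tcp_rot: [0.596, 0.803, 0.0, -0.0]
contact_force: [-0.1, 0.8, -1.0]
opening: 0.699
```

Run:
```python
from h import *
s=st()
c=ctrl.read_camera("wrist");np.save("w10.npy",c,allow_pickle=True)
for k in (c["frame"],np.load("w4.npy",allow_pickle=True).item()["frame"]):
    g=cv2.cvtColor(k,cv2.COLOR_RGB2GRAY);print(g[160:188,270:300].mean(1).round(0).astype(int).tolist());print(g[196,195:225].tolist(),g[196,355:385].tolist())
# stack top: front edge (strip) and sides
g=cv2.cvtColor(c["frame"],cv2.COLOR_RGB2GRAY)
print("expected",proj(c,[[.4706,-.1185,.216]]).round(1),g[0:60,280:296].mean(1).round(0).astype(int).tolist())
r=g[90:94].mean(0);print([(int(i),int(r[i]),int(r[i+1])) for i in np.where(np.abs(np.diff(r))>20)[0] if 200<i<380])
goal([.5185,-.104,.235],16.7)
```

```text
t 51.425 pos [ 0.6004 -0.0787  0.3302] psi 16.77 z [-0.  0. -1.] F [-0.09  0.75 -0.97] op 0.699
[46, 45, 42, 40, 44, 45, 45, 45, 45, 56, 105, 153, 172, 184, 192, 198, 205, 211, 213, 207, 198, 190, 177, 174, 193, 196, 196, 196]
[229, 227, 226, 228, 230, 231, 232, 233, 229, 174, 92, 49, 45, 44, 44, 44, 57, 119, 183, 197, 198, 198, 198, 198, 198, 198, 198, 198, 198, 198] [197, 196, 196, 196, 196, 196, 196, 193, 163, 93, 49, 43, 43, 43, 43, 54, 119, 209, 223, 225, 226, 227, 228, 229, 229, 226, 225, 227, 227, 227]
[112, 57, 45, 45, 45, 45, 54, 100, 148, 170, 183, 191, 197, 204, 211, 214, 210, 200, 192, 183, 181, 194, 197, 197, 197, 197, 197, 198]
[228, 229, 229, 227, 226, 226, 227, 228, 229, 225, 141, 65, 46, 45, 44, 45, 45, 79, 177, 197, 199, 198, 199, 199, 199, 199, 199, 199, 200, 200] [197, 197, 197, 197, 197, 197, 196, 190, 119, 59, 43, 43, 42, 42, 43, 94, 215, 230, 231, 230, 230, 231, 230, 228, 227, 226, 226, 226, 228, 230]
expected [[286.1  38.5]] [220, 221, 221, 221, 221, 222, 222, 221, 221, 222, 223, 224, 225, 224, 223, 222, 221, 220, 220, 220, 221, 221, 220, 220, 220, 221, 221, 221, 221, 221, 221, 220, 211, 191, 194, 202, 202, 197, 204, 205, 206, 206, 205, 206, 209, 209, 206, 204, 204, 206, 208, 209, 209, 209, 207, 205, 183, 123, 64, 52]
[(210, 159, 221), (249, 219, 132), (250, 132, 63), (255, 63, 116), (256, 116, 138), (257, 138, 90), (258, 90, 56), (313, 52, 79), (314, 79, 130), (316, 112, 70), (322, 67, 120), (332, 133, 168), (333, 168, 192)]
lin [-0.0006, -0.0856, 0.0952] rot [-0.01, -0.03, 0.06]
```

>>> {"api": "step_arm", "payload": {"gripper": [1,1,1,1,1,1,1,1,1,1,1,1], "linear": [[-0.001,-0.04,0],[-0.001,-0.086,0.02],[-0.001,-0.086,0.05],[-0.001,-0.086,0.075],[-0.001,-0.086,0.088],[-0.001,-0.086,0.094],[-0.001,-0.086,0.097],[-0.001,-0.086,0.099],[-0.001,-0.086,0.1],[-0.001,-0.086,0.101],[-0.001,-0.086,0.101],[-0.001,-0.086,0.101]], "delta_rot": [[0,0,0],[0,0,0],[0,0,0],[0,0,0],[0,0,0],[0,0,0],[0,0,0],[0,0,0],[0,0,0],[0,0,0],[0,0,0],[0,0,0]]}}

```text
time: 52.98
eef_pos: [0.5183, -0.1056, 0.2296]
tcp_rot: [0.597, 0.802, 0.0, 0.0]
contact_force: [0.2, 0.1, 0.0]
opening: 0.694
```

>>> {"api": "step_arm", "payload": {"gripper": [-1,-1,-1,-1,-1,-1,-1,-1,-1,-1], "linear": [[0,0,0.0],[0,0,0.0],[0,0,0.0],[0,0,0.0],[0,0,-0.02],[0,0,-0.06],[0,0,-0.1],[0,0.05,-0.12],[0,0.1,-0.12],[0,0.1,-0.12]], "delta_rot": [[0,0,0],[0,0,0],[0,0,0],[0,0,0],[0,0,0],[0,0,0],[0,0,0],[0,0,0],[0,0,0],[0,0,0]]}}

```text
time: 54.22
eef_pos: [0.6158, -0.076, 0.3474]
tcp_rot: [0.596, 0.803, -0.0, -0.001]
contact_force: [-0.3, -0.5, -0.6]
opening: 1.0
```

Run:
```python
from h import *
st()
c=ctrl.read_camera("wrist");np.save("w11.npy",c,allow_pickle=True)
t=ctrl.read_camera("side");np.save("s11.npy",t,allow_pickle=True)
a=cv2.resize(c["frame"][0:260,150:430,::-1],None,fx=1.6,fy=1.6,interpolation=cv2.INTER_CUBIC);b=cv2.resize(t["frame"][180:,230:420,::-1],None,fx=1.73,fy=1.73)[:416]
print(a.shape,b.shape);cv2.imwrite("pics/end.png",np.hstack([a,cv2.copyMakeBorder(b,0,416-b.shape[0],0,0,0)]))
goal([.5,.2,.35],0)
```

```text
t 54.225 pos [ 0.6158 -0.076   0.3474] psi 16.77 z [-0.003  0.001 -1.   ] F [-0.31 -0.45 -0.62] op 1.0
(416, 448, 3) (415, 329, 3)
lin [0.2977, -0.0296, -0.0013] rot [-0.13, -0.06, 16.7]
```

View pics/end.png

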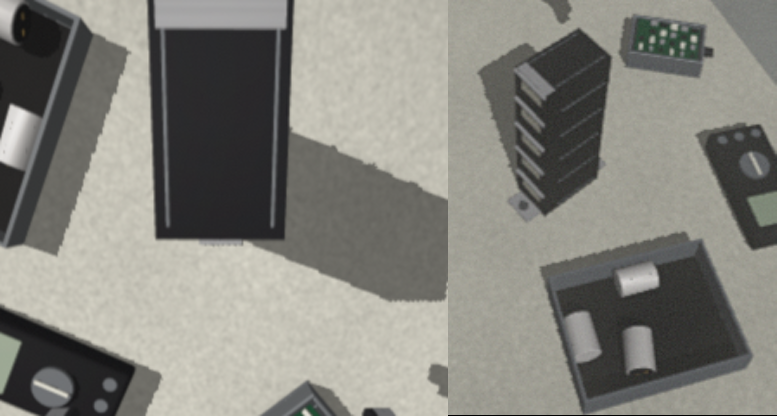

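Run:
```python
from h import *
c=np.load("w11.npy",allow_pickle=True).item()
h=cast(c,[np.array(p)/1.6+[150,0] for p in[(155.5,239),(285.5,239)]],.27);m=h.mean(0)[:2];p=np.radians(16.7)
print("top bin ctr",m-.05*np.array([np.cos(p),np.sin(p)]),"yaw",np.degrees(np.arctan2(*(h[1]-h[0])[[1,0]]))-90)
st();ctrl.sign_off()
```

```text
top bin ctr [ 0.51728258 -0.10488299] yaw 16.745204766347086
t 54.325 pos [ 0.6139 -0.0767  0.3482] psi 16.7 z [-0.002  0.001 -1.   ] F [ 0.03  0.02 -0.05] op 1.0
the job is handed in; nothing more can be done
```

The job is done and handed in at about 54 s of the 208 s allowed; `sign_off` gave no verdict. I lifted all four bins: three felt loaded (about 3.2–3.5 N) and one felt empty (about 1.3 N). I tipped only the three loaded ones over the tray, then stacked all four on the base bin.

**Last checks:**
- **Chokes:** the last picture shows three chokes in the tray, which has not moved.
- **Column:** it looks straight with all fronts alike. The top bin measures (0.517, -0.105) m at 16.7° yaw, against (0.518, -0.105) m at 16.8° for the base. The first bin was measured about 2 mm off and the second about 2 mm. I did not measure the third again after placing it, but it looks in line.
- **Bystanders:** the robot touches nothing. The housing and the multimeter look in place. I did not check the mouse at the end, but the arm never worked near it.

**What went differently:** the first tipping pose was out of reach. The bin tilted only to about 48°, at 0.22 m instead of the planned 0.115 m, so its choke fell from higher than intended. It still landed in the tray, but I did not measure its speed against the 2 m/s limit. I tipped the other two low, from a different heading, and both poses were reached as planned.

I viewed 14 pictures, all within the budget.

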